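# Gauge the tube sleeves and load the drying ledge

### The job

Sort the washed orange sleeves on the blue mat with the brass gauge pin: every sleeve that slides over the pin all the way down to its foot goes on the dryer's narrow sloped ledge, standing flat on the ledge's face between its rims, and every one that stops short goes into the small blue basket. When all are sorted, press the dryer's green button fully in to start it; leave the two jars and the white bottle where they are.

Things in the scene. Friction and masses are not known exactly. Their poses are not given: they have to be found in the camera images.
- sleeve0: One of up to six outwardly identical orange sleeves (some absent), 48 mm across, 40 mm tall, 50 g; bore 27 mm with an inner web half-way down (14 to 26 mm from either end) that leaves a 22 mm hole in a sound sleeve, 14 mm in a choked one; the number does not tell which. Origin: centre of its underside; z its axis. Starts upright on the blue mat, 4 mm thick.
- sleeve1: One of up to six outwardly identical orange sleeves (some absent), 48 mm across, 40 mm tall, 50 g; bore 27 mm with an inner web half-way down (14 to 26 mm from either end) that leaves a 22 mm hole in a sound sleeve, 14 mm in a choked one; the number does not tell which. Origin: centre of its underside; z its axis. Starts upright on the blue mat, 4 mm thick.
- sleeve2: One of up to six outwardly identical orange sleeves (some absent), 48 mm across, 40 mm tall, 50 g; bore 27 mm with an inner web half-way down (14 to 26 mm from either end) that leaves a 22 mm hole in a sound sleeve, 14 mm in a choked one; the number does not tell which. Origin: centre of its underside; z its axis. Starts upright on the blue mat, 4 mm thick.
- sleeve3: One of up to six outwardly identical orange sleeves (some absent), 48 mm across, 40 mm tall, 50 g; bore 27 mm with an inner web half-way down (14 to 26 mm from either end) that leaves a 22 mm hole in a sound sleeve, 14 mm in a choked one; the number does not tell which. Origin: centre of its underside; z its axis. Starts upright on the blue mat, 4 mm thick.
- sleeve4: One of up to six outwardly identical orange sleeves (some absent), 48 mm across, 40 mm tall, 50 g; bore 27 mm with an inner web half-way down (14 to 26 mm from either end) that leaves a 22 mm hole in a sound sleeve, 14 mm in a choked one; the number does not tell which. Origin: centre of its underside; z its axis. Starts upright on the blue mat, 4 mm thick.
- sleeve5: One of up to six outwardly identical orange sleeves (some absent), 48 mm across, 40 mm tall, 50 g; bore 27 mm with an inner web half-way down (14 to 26 mm from either end) that leaves a 22 mm hole in a sound sleeve, 14 mm in a choked one; the number does not tell which. Origin: centre of its underside; z its axis. Starts upright on the blue mat, 4 mm thick.
- gauge: Loose gauge stand, 0.7 kg: dark steel foot 90 mm across, 12 mm thick, with an upright brass pin 18 mm across, its top 50 mm above the bench, the last 8 mm tapered to 8 mm. Origin: centre of the foot's underside; z up the pin. A sound sleeve comes to rest on the foot (underside 12 mm above the origin), a choked one stops about 18 mm higher.
- basket: Small loose blue plastic basket with slotted sides, open on top, outside 150 mm (x) by 220 mm (y) by 55 mm tall, walls and floor 4 mm. Origin: centre of its underside; z up.
- ledge: Narrow sloped aluminium ledge on the white fixed dryer (base 110 by 250 mm, 35 mm tall). Origin: middle of its upper face, 95 mm above the bench. x runs across it, up the slope (15 degrees; low edge at -x), y along it, z is the face's normal. Between its 5 mm high rims the face is 60 mm (x) by 242 mm (y), marked by dark slots.
- dry_button_top (a point): Top centre of the dryer's green push button, 28 mm across, on the grey column at the ledge's -y end; it is pressed straight down, 6 mm of travel, about 5 N.
- dry_button (a joint): Travel of the dryer's green button in m: 0 released, 0.006 fully pressed; it springs back.
- jar_black: Bystander: black-lidded glass jar, 62 mm across, 82 mm tall, to be left where it stands. Origin: centre of its underside.
- jar_gold: Bystander: gold-lidded glass jar, 58 mm across, 76 mm tall, to be left where it stands. Origin: centre of its underside.
- wash_bottle: Bystander: white squeeze bottle, 66 mm across, 160 mm tall, to be left where it stands. Origin: centre of its underside.
There are look-alikes about, which are no part of the job. Leave any black or turquoise look-alike of the sleeve3 alone.

How it is judged:
By the outcome, as a careful person would: the job done as asked, in the order asked, and still so for the second after the job is handed in, with the robot touching nothing.
Of sleeve0, sleeve1, sleeve2, sleeve3, sleeve4, sleeve5 only 4 to 6 are there at a start; the rules pass over those that are not, and their reading is None.
At some moment in a run one of gauge, basket may be knocked a few centimetres aside while the robot is not near it.
It also fails if it takes over 210 s, if anything falls off the work surface, if the arm or the gripper's body presses on something with over 40 N, if the wrist force passes 120 N, or if a joint passes its speed limit or range.

### The arm

A 6-joint arm with a two-finger parallel gripper is mounted at the origin on the work surface. World frame = base frame: x ahead of the robot, y to its left, z up, the work surface at z = 0. Lengths are in mm, angles in rad, forces in N, time in s.
With the tool pointing down it reaches from about 350 to 975 mm from the base axis. Payload 7.1 kg.
Tool frame: the origin (TCP) lies at the very end of the fingers, on their centre line; the grasp point (between the pads) lies 19 mm behind it; z points along the fingers, y is the line along which they close (so a half turn about z gives the same grasp; the last joint's range is limited). The gripper opens to 88 mm and grips with 3 to 60 N. Pads are 20 mm wide; open, the fingers measure 115 mm over their backs; the gripper's body (75 mm by 178 mm) begins 61 mm behind the grasp point.
Start: joints at [-0.019, 0.423, 1.63, -0, 1.089, -0.019], TCP at [624.984, 0.026, 222.675] pointing down, gripper open.
Joint ranges: [-3, 3], [-0.9, 2.11], [0.09, 2.58], [-1.31, 4.45], [0.11, 2.69], [-2.54, 2.54]. Speed limits (rad/s): [2.39, 2.39, 3.01, 3.14, 3.14, 3.14].

### API

Orientations are given as a rotation vector (axis times angle).
In Python, from workcell import ctrl, optics gives the robot as it stands.
- The arm moves only by the shell command python3 -m jog 'ROWS'. ROWS is JSON, a list of rows, each a list of 7 numbers: the shift along the tool's x, y, z in units of 40 mm (1.0 is 40 mm), then the turn, a rotation vector about the tool's x, y, z in units of 6 degrees (1.0 is 6 degrees), then the opening, from 0 (shut) to 1 (fully open). A call has 1 to 20 rows; each row shifts and turns the commanded pose from where the row before left it, along the tool's axes as they then stand; what a row does not reach is not made up. A row lasts 1/10 s, in which the tool goes at most 50 mm and 8.59 degrees, less where a joint would pass 70% of its speed; a pose out of reach is approached as far as the arm can. A call is refused whole if a number of a shift passes 1 or a number of a turn 1, either way. A call with a gripper value outside its range is refused whole. The fingers move at their own pace and stop on an object; the grip force is fixed at half the most. Time passes only in rows, so rows that do not move let the fingers close. It gives the time, the measured TCP pose, the force, the opening and the grip force at its end, in the units of the state.
- ctrl.get_obs(): the state, without advancing time (a new reading comes with each control period).
- optics.get_image(name): name is "scene" or "side" or "wrist"; returns the picture (420x560x3 uint8, red, green, blue); there is no depth.
- optics.camera_model(name): a dict with "fov_y" (degrees; the focal length in pixels is half the picture's height over the tangent of half this angle, whatever the lens; pixels are square), "cx", "cy" (the principal point, pixels), "k1" (the pictures are not rectified: a ray, as slopes to the right and down, at radius r is drawn at 1 + k1 r^2 times it, then the intrinsics apply), "view" (4x4, takes a point from world to camera coordinates); the wrist camera has in their place "hand_eye" (4x4, takes a point from camera to tool coordinates, whose origin is the TCP and whose axes are the flange's). Camera axes: x right, y up, looking along -z (the intrinsics and any distortion apply to the point x, -y, -z); pixel columns grow to the right and rows downward; lengths in mm; the calibration is good to about 2 mm. A picture is of the moment at which its call begins: read the wrist's pose just before it. camera_model takes no time and is no camera call.
- ctrl.close_job(): hands the job in; it is judged then, once.
Trained networks look in the newest picture that a camera, given by its name, has taken for a name from the list of things; names that differ only in an ending like _2 or _b are one class to them, and where a whole thing is asked for, a point or a joint stands for the part that bears it (a point fixed in the world has none). Each returns a list of dicts, best first, with "conf" (0 to 1); they miss things now and then, are a little off and sometimes report something else, mostly with a low value. They report only what shows in the picture. A call takes as long as a camera call. They do not tell look-alikes from the thing itself.
- optics.masks_of(target, camera): "pixels" (420x560 bool, what is visible of it) and "extent" ([centre column, centre row, width, height] in pixels, round what is visible of it).
The state is a dict: "t": time; "qpos": joint angles; "qvel": joint speeds; "joint_torque": joint torques, N m; "ee_pos": TCP position; "orientation": TCP orientation; "ft_force": force on the tool from outside, world axes, zero at the start; "moment": the same for the moment, N m; "width": finger opening in mm; "grasp_force": force on a finger pad.
Only numpy, scipy, OpenCV 4.12 (cv2) and the standard library are available. Lean on these libraries where they do the work, as an engineer would, in place of code of your own. Each camera call takes 0.05 s, during which the arm holds its last target. There are 200 camera calls.

## Working session

There is one attempt and no reset: what is moved stays moved. The work goes in short steps, Python scripts to look and compute and a shell command to move; the robot and the scene stay as the last step left them, time stands still between calls to the robot, and variables do not carry over. Pictures are saved under pics/ and viewed, at most 14 in all, crops included, and the job is handed in when it is done.

```bash
ls; mkdir -p pics
python3 - <<'E'
from workcell import ctrl, optics
import cv2
for n in ("scene","side"):
    cv2.imwrite(f"pics/{n}0.png",cv2.cvtColor(optics.get_image(n),cv2.COLOR_RGB2BGR))
    m=optics.camera_model(n); print(n,m)
print(optics.camera_model("wrist"))
o=ctrl.get_obs(); print(o)
E
```

```text
pics
scene {'fov_y': 47.209541073539164, 'cx': 283.5042991521384, 'cy': 210.95891026168093, 'k1': -0.03253354026495821, 'view': array([[ 5.94239118e-01,  8.04188650e-01, -1.26683004e-02,
        -3.04325603e+02],
       [-5.86622443e-01,  4.44140934e-01,  6.77209673e-01,
         2.90330475e+02],
       [ 5.50230843e-01, -3.94992969e-01,  7.35681027e-01,
        -1.69493823e+03],
       [ 0.00000000e+00,  0.00000000e+00,  0.00000000e+00,
         1.00000000e+00]])}
side {'fov_y': 44.21425963783434, 'cx': 278.7908105872323, 'cy': 207.65453917781696, 'k1': -0.10379166224611178, 'view': array([[ 9.64930062e-01, -2.62505342e-01, -9.59549611e-04,
        -5.54573331e+02],
       [ 1.89206478e-01,  6.92951405e-01,  6.95714926e-01,
        -1.38101521e+02],
       [-1.81963963e-01, -6.71497800e-01,  7.18317354e-01,
        -1.36988379e+03],
       [ 0.00000000e+00,  0.00000000e+00,  0.00000000e+00,
         1.00000000e+00]])}
{'fov_y': 59.10248598202887, 'cx': 282.0617806732924, 'cy': 213.86703781462, 'k1': -0.037126201272546656, 'hand_eye': array([[-6.37250577e-05,  9.57926834e-01,  2.8701
[... 273 characters left out ...]
 1.00000000e+00]])}
{'t': 0.1, 'qpos': array([-1.90285005e-02,  4.23713739e-01,  1.63059251e+00,  5.16452566e-05,
        1.08860360e+00, -1.89969742e-02]), 'qvel': array([-0.00114331, -0.00207899, -0.00158198, -0.00038233,  0.00174911,
        0.00078939]), 'joint_torque': array([ 6.49496542e-04, -5.45618248e+01, -2.74323839e+01,  6.46709581e-02,
        1.88581715e-02,  1.54216096e-06]), 'ee_pos': array([6.24509894e+02, 3.14042562e-02, 2.22019356e+02]), 'orientation': array([-2.22080946e+00, -2.22068619e+00,  1.38275696e-03]), 'ft_force': array([-0.54508935,  0.16227585,  0.21670138]), 'moment': array([-0.0049463 , -0.00342495, -0.01364694]), 'grasp_force': 0.0, 'width': 87.94057011854872}
```

View pics/scene0.png

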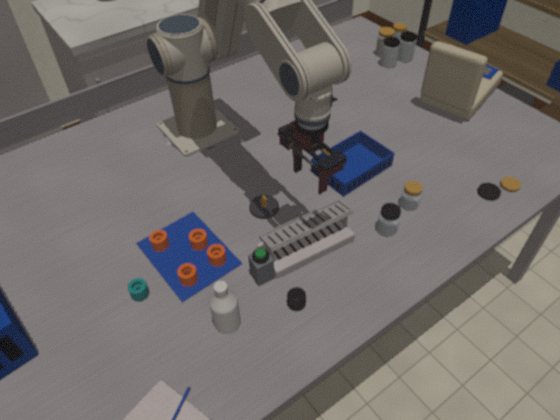

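View pics/side0.png

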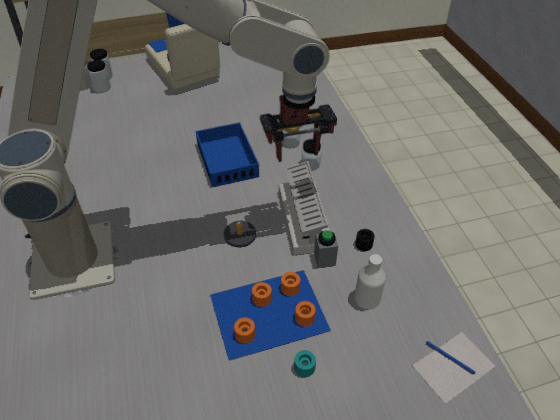

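The scene shows four orange sleeves on the mat, at (159,240), (198,239), (217,254) and (187,274). Other things there:
- gauge (264,203)
- button (261,255)
- ledge (310,230)
- basket (352,162)
- bottle (226,308)
- jars (389,220) and (412,195)

Things that could be mistaken for sleeves are the turquoise ring (138,289), the black ring (297,298) and the lids at (489,191) and (511,184). I choose only the orange ones on the mat. Next I work out positions.

```bash
cat > h.py <<'E'
import numpy as np, cv2
from scipy.optimize import least_squares
from scipy.spatial.transform import Rotation as R
from workcell import ctrl, optics
def cam(n, obs=None):
    m=optics.camera_model(n)
    if n=="wrist":
        T=np.eye(4); o=obs or ctrl.get_obs(); T[:3,:3]=R.from_rotvec(o["orientation"]).as_matrix(); T[:3,3]=o["ee_pos"]
        m["view"]=np.linalg.inv(T@m["hand_eye"])
    m["f"]=210/np.tan(np.radians(m["fov_y"]/2)); m["name"]=n; return m
def shot(n, save=None):
    m=cam(n); im=cv2.cvtColor(optics.get_image(n),cv2.COLOR_RGB2BGR)
    if save: cv2.imwrite(f"pics/{save}.png",im)
    return m,im
def proj(m,P):
    P=np.atleast_2d(P); c=P@m["view"][:3,:3].T+m["view"][:3,3]
    s=np.c_[c[:,0]/-c[:,2],-c[:,1]/-c[:,2]]; s=s*(1+m["k1"]*(s**2).sum(1,keepdims=True))
    return s*m["f"]+[m["cx"],m["cy"]]
def onz(m,uv,z):   # pixel -> world point at height z
    return least_squares(lambda p:(proj(m,[p[0],p[1],z])-uv)[0],[600,0]).x
def tri(ms,uvs):
    return least_squares(lambda p:np.concatenate([(proj(m,p)-u)[0] for m,u in zip(ms,uvs)]),[600,0,50])
A=np.linspace(0,2*np.pi,48,endpoint=False)
def cyl(x,y,z,r,h):
    c=np.c_[x+r*np.cos(A),y+r*np.sin(A)]
    return np.r_[np.c_[c,0*A+z],np.c_[c,0*A+z+h]]
def cen(pts):   # centroid of convex hull
    M=cv2.moments(cv2.convexHull(np.float32(pts))); return np.array([M["m10"],M["m01"]])/M["m00"]
def blobs(im,lo,hi,amin=60):
    k=cv2.inRange(cv2.cvtColor(im,cv2.COLOR_BGR2HSV),lo,hi)
    k=cv2.morphologyEx(k,cv2.MORPH_CLOSE,np.ones((3,3)))
    c,_=cv2.findContours(k,cv2.RETR_EXTERNAL,cv2.CHAIN_APPROX_NONE)
    return [cv2.convexHull(q)[:,0].astype(float) for q in c if cv2.contourArea(q)>amin]
OR=((3,150,90),(13,255,255))
def fitcyl(ms,cs,z=None,r=24,h=40):   # upright cylinder from hull centroids
    f=lambda p:np.concatenate([cen(proj(m,cyl(p[0],p[1],z if z is not None else p[2],r,h)))-c for m,c in zip(ms,cs)])
    g=onz(ms[0],cs[0],30); return least_squares(f,list(g)+([] if z is not None else [20]))
E
python3 - <<'E'
from h import *
ms,ims=zip(*[shot(n) for n in("scene","side")])
res=[]
for m,im in zip(ms,ims):
    B=blobs(im,*OR); print(m["name"],[(cen(b).round(),np.round(fitcyl([m],[cen(b)],4).x,1),len(b)) for b in B])
    G=blobs(im,(45,80,50),(80,255,255),20); print("green",[cen(b).round(1) for b in G])
for t in ("sleeve3","gauge","basket","ledge","dry_button_top"):
    for n in("scene","side"):
        print(t,n,[(round(d["conf"],2),np.round(d["extent"]).tolist()) for d in optics.masks_of(t,n)[:6]])
im=cv2.resize(ims[0][190:330,110:310],(800,560),interpolation=cv2.INTER_CUBIC); cv2.imwrite("pics/crop0.png",im)
E
```

```text
scene [(array([187., 274.]), array([ 547. , -335.8]), 15), (array([216., 254.]), array([ 537.7, -242.1]), 16), (array([198., 239.]), array([ 460.9, -254.7]), 13), (array([159., 240.]), array([ 397.9, -343.2]), 18)]
green [array([260.3, 253. ])]
side [(array([244., 330.]), array([ 398.2, -344.4]), 17), (array([305., 313.]), array([ 547.7, -337. ]), 18), (array([261., 294.]), array([ 460.6, -255.9]), 19), (array([290., 283.]), array([ 538. , -244.1]), 15)]
green [array([326.9, 235.2])]
sleeve3 scene [(0.92, [297.0, 298.0, 20.0, 22.0]), (0.83, [197.0, 239.0, 19.0, 23.0]), (0.78, [215.0, 256.0, 18.0, 24.0]), (0.76, [139.0, 289.0, 20.0, 22.0]), (0.72, [187.0, 273.0, 16.0, 24.0]), (0.69, [159.0, 239.0, 20.0, 23.0])]
sleeve3 side [(0.94, [306.0, 364.0, 18.0, 28.0]), (0.91, [289.0, 285.0, 22.0, 25.0]), (0.83, [244.0, 333.0, 22.0, 28.0]), (0.83, [305.0, 313.0, 18.0, 28.0]), (0.73, [363.0, 240.0, 18.0, 26.0]), (0.71, [261.0, 298.0, 14.0, 26.0])]
gauge scene [(0.85, [265.0, 207.0, 31.0, 28.0])]
gauge side []
basket scene [(0.72, [352.0, 166.0, 84.0, 66.0])]
basket side [(0.9, [227.0, 154.0, 59.0, 65.0]), (0.32, [313.0, 155.0, 19.0, 30.0])]
ledge scene [(0.73, [306.0, 225.0, 94.0, 49.0]), (0.29, [186.0, 275.0, 20.0, 24.0])]
ledge side [(0.75, [307.0, 197.0, 42.0, 68.0])]
dry_button_top scene [(0.58, [261.0, 253.0, 13.0, 9.0])]
dry_button_top side [(0.52, [327.0, 236.0, 9.0, 11.0])]
```

View pics/crop0.png

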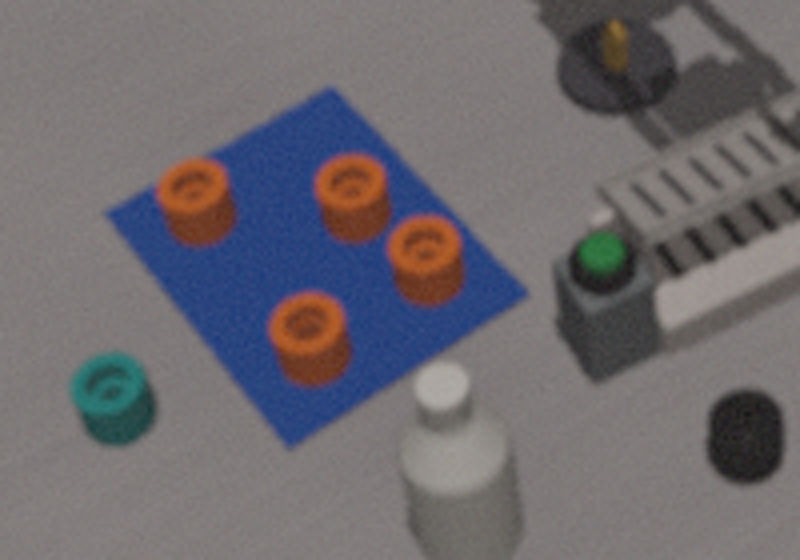

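The close crop confirms the four orange sleeves are on the mat, with the turquoise ring at the lower left and the black one at the lower right. Next I locate the ledge and gauge.

Run:
```python
from h import *
ms,ims=zip(*[shot(n) for n in("scene","side")])
r=tri(ms,[[260.3,253],[326.9,235.2]]); print("button",r.x.round(1),r.cost)
print("ledge",onz(ms[0],[310,226],95),onz(ms[1],[306,197],95))
B=[blobs(im,(12,110,60),(28,255,255),8) for im in ims]
for m,b in zip(ms,B): print([(cen(q).round(1),len(q)) for q in b])
print("gauge foot",onz(ms[0],[265,207],8))
print("basket",onz(ms[0],[352,163],40),onz(ms[1],[227,154],30))
im=np.hstack([cv2.resize(ims[0][190:290,240:370],(520,400),interpolation=cv2.INTER_CUBIC),cv2.resize(ims[1][155:275,270:354],(280,400),interpolation=cv2.INTER_CUBIC)]); cv2.imwrite("pics/crop1.png",im)
```

```text
button [ 652.8 -174.6   95.8] 0.06439390617607532
ledge [656.92979232 -19.38579938] [642.95578619 -30.0339285 ]
[(array([263.5, 200.7]), 9), (array([412.9, 187.7]), 13), (array([510.2, 183.6]), 16), (array([325.7, 150.9]), 7), (array([551.1, 109.3]), 10), (array([535.6,  72.7]), 10), (array([495.8,  60.6]), 7), (array([553.1,  58.3]), 5), (array([522.1,  56.2]), 7), (array([484.4,  48.1]), 7), (array([517.1,  47. ]), 13), (array([391.8,  29.1]), 13), (array([366.7,  13.9]), 7), (array([545.4,   5.3]), 4)]
[(array([244.3, 330.2]), 15), (array([305. , 313.3]), 16), (array([261.5, 293.8]), 13), (array([290.1, 282.9]), 15), (array([239.1, 227.7]), 9), (array([289.6, 128.8]), 10), (array([314. , 114.5]), 8), (array([337.5,  39.3]), 10), (array([397.2,  31.6]), 12)]
gauge foot [461.16927574 -30.3732365 ]
basket [496.35299433 278.85694579] [482.2376397  281.41779964]
```

View pics/crop1.png

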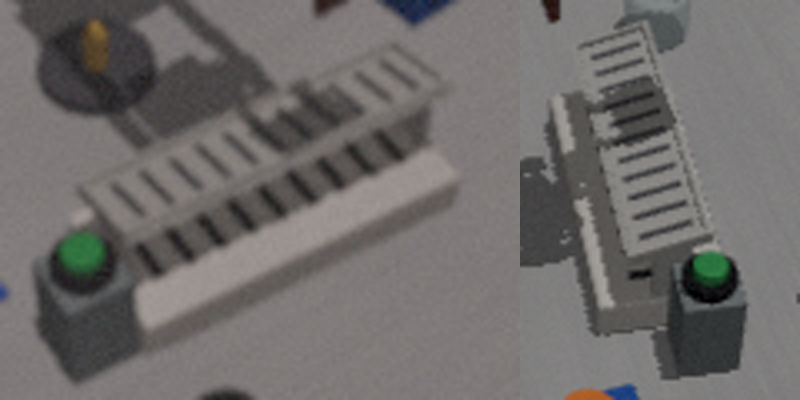

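The crop shows the ledge's four corners clearly in both views, so I triangulate them. The pin and basket rim go in the same step.

```bash
python3 - <<'E'
from h import *
ms=[cam("scene"),cam("side")]
P=[]
for a,b in (((260.5,237.5),(303,231.5)),((338,201),(288,169.4)),((352,212.5),(308.4,162.5)),((272,248),(327,224.6))):
    r=tri(ms,[a,b]); P.append(r.x); print(r.x.round(1),round(r.cost,2))
print(np.mean(P,0)); 
r=tri(ms,[[263.5,200.7],[239.1,227.7]]); print("pin",r.x.round(1),r.cost)
E
python3 -m jog '[[-0.8,0.6,-1,0,0,0,1],[-0.8,0,-1,0,0,0,1],[-0.8,0,0,0,0,0,1]]'
```

```text
[ 602.  -138.8   83.6] 0.2
[628.9 101.   87.9] 0.45
[690.1  97.4 100. ] 0.06
[ 662.2 -145.5  102.6] 0.2
[645.82352822 -21.47610819  93.52173284]
pin [453.7 -30.   27.3] 0.0962121150824419
t: 1.1
ee_pos: [649.4, -92.6, 303.1]
orientation: [2.215, 2.217, 0.009]
ft_force: [-0.6, -0.2, 0.1]
width: 88.1
grasp_force: 0.0
```

Run:
```python
from h import *
m,im=shot("wrist","w1"); print(ctrl.get_obs()["ee_pos"])
```

```text
[647.91713937 -97.09606684 300.49340009]
```

View pics/w1.png

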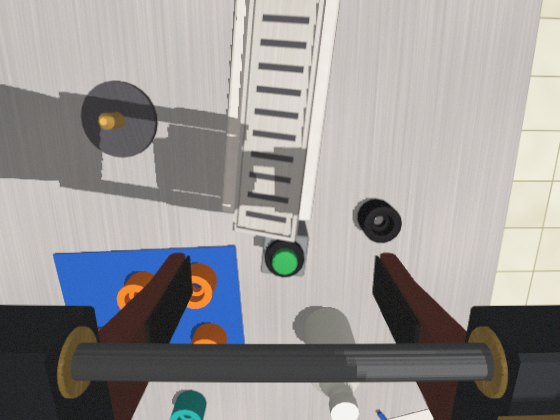

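```bash
cat >> h.py <<'E'
def ledgeT(c,yaw):
    return R.from_euler("ZY",[yaw,-15],degrees=True).as_matrix(),np.array(c,float)
E
python3 - <<'E'
from h import *
m,_=None,None
m=cam("wrist"); im=cv2.imread("pics/w1.png"); s=cv2.imread("pics/scene0.png")
S=cv2.resize
M,c=ledgeT([646,-21.5,95],-6.5)
q=np.array([[-30,-121,0],[30,-121,0],[30,121,0],[-30,121,0],[-35,-125,5],[35,-125,5],[35,125,5],[-35,125,5]])@M.T+c
out=[]
for mm,i,x0,y0,w,h in((m,im,200,0,160,260),(cam("scene"),s,240,190,130,100)):
    k=500/h if h>200 else 4; k=2.3 if h>200 else 3.3
    I=S(i[y0:y0+h,x0:x0+w],None,fx=k,fy=k,interpolation=cv2.INTER_CUBIC)
    p=((proj(mm,q)-[x0,y0]+.5)*k).astype(int); cv2.polylines(I,[p[:4]],1,(0,0,255),1); cv2.polylines(I,[p[4:]],1,(0,255,0),1)
    I=cv2.copyMakeBorder(I,0,600-I.shape[0],0,0,0) if 1 else I; out.append(I)
cv2.imwrite("pics/ov1.png",np.hstack(out)[:, :800])
E
```

```text
(no output)
```

View pics/ov1.png

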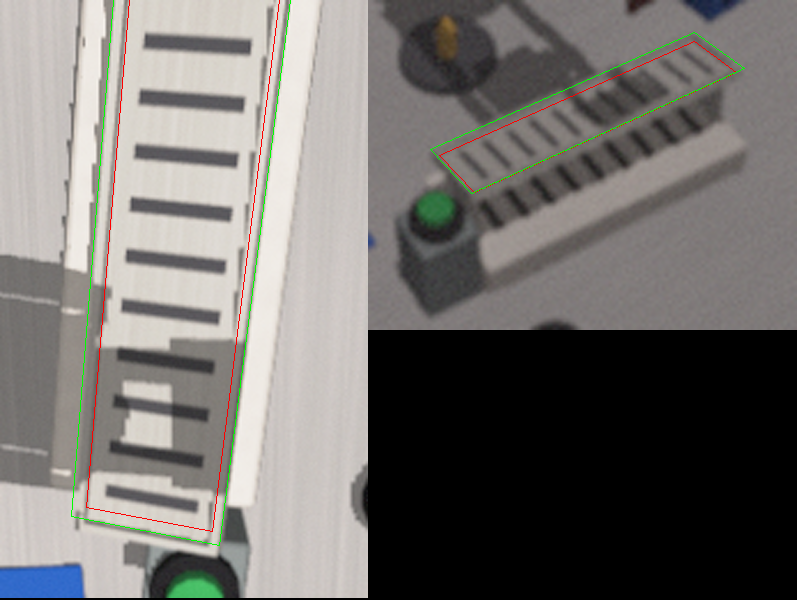

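The overlay matches to within a few millimetres. From it I take the ledge centre as about (645,-24,95) with yaw about -5.3°. Next I refine the gauge pin from the wrist view and find the bottle.

```bash
cat >> h.py <<'E'
def go(p,rv=None):  # print tool-frame shift (units) & turn from current pose to target
    o=ctrl.get_obs(); Rm=R.from_rotvec(o["orientation"])
    d=Rm.inv().apply(np.array(p)-o["ee_pos"])/40
    t=(Rm.inv()*rv).as_rotvec(degrees=True)/6 if rv is not None else 0
    print("at",o["ee_pos"].round(1),"shift",d.round(2),"turn",np.round(t,2))
DOWN=R.from_matrix(np.array([[0,1,0],[1,0,0],[0,0,-1.]]))   # tool x=+y, y=+x
E
python3 - <<'E'
from h import *
sc,sd,w=cam("scene"),cam("side"),cam("wrist")
for n in("scene","side"):
    for d in optics.masks_of("wash_bottle",n)[:1]: print(n,d["conf"],d["extent"])
print("bottle",onz(sc,[226,326],5),onz(sd,[369,300],10), tri([sc,sd],[[220,284],[375,258]]).x)
print("foot via wrist",onz(w,[119,119],10)," pin",onz(w,[104,121.5],50))
print("button via wrist",onz(w,[285,262],95))
for b in blobs(cv2.imread("pics/w1.png"),*OR): print(cen(b))
go([398,-344,120],DOWN)
E
```

```text
scene 0.77 [223.9, 308.9, 33.5, 53.0]
side 0.58 [366.4, 280.7, 33.2, 53.0]
bottle [ 725.38176542 -330.73398817] [ 714.44621025 -334.80361388] [ 713.47695048 -320.78308524  160.8385005 ]
foot via wrist [457.79612345 -36.38422981]  pin [457.90359207 -37.22852593]
button via wrist [ 654.13974584 -183.40830036]
[209.27023582 334.57138305]
[133.68350457 286.9928653 ]
[200.7517993  282.58112276]
at [646.2 -93.  297.4] shift [-6.29 -6.19  4.43] turn [ 0.01  0.   -0.03]
```

```bash
python3 -m jog '[[0,0,0,0,0,0,1],[0,0,0,0,0,0,1]]'
python3 - <<'E'
from h import *
E
for i in 1 2 3 4; do python3 -m jog '[[0,0,0,0,0,0,1]]' | grep -E "ee_pos|orient"; done
```

```text
t: 1.45
ee_pos: [645.8, -90.4, 296.3]
orientation: [-2.22, -2.221, 0.001]
ft_force: [-0.3, 0.5, 0.2]
width: 87.9
grasp_force: 0.0
ee_pos: [646.0, -90.4, 296.5]
orientation: [-2.219, -2.222, 0.001]
ee_pos: [646.1, -90.6, 296.7]
orientation: [-2.22, -2.222, 0.001]
ee_pos: [646.2, -90.9, 296.9]
orientation: [-2.22, -2.222, 0.0]
ee_pos: [646.2, -91.2, 297.0]
orientation: [-2.221, -2.222, 0.0]
```

```bash
python3 -m jog '[[0,0,0,0,0,0,1],[0,0,0,0,0,0,1],[0,0,0,0,0,0,1],[0,0,0,0,0,0,1]]'|grep ee_pos
python3 - <<'E'
from h import *
w,im=shot("wrist","w2"); o=ctrl.get_obs(); print(o["ee_pos"],o["orientation"])
G=blobs(im,(45,80,50),(80,255,255),20); g=cen(G[0]); print(g,onz(w,g,96))
for b in blobs(im,*OR,200): print(cen(b),fitcyl([w],[cen(b)],4).x)
for b in blobs(im,(12,110,60),(28,255,255),20): print(b.mean(0),onz(w,b.mean(0),45))
E
```

```text
ee_pos: [646.2, -91.5, 297.1]
[646.16967495 -91.52997454 297.08368426] [-2.22151204e+00 -2.22133673e+00  4.89883031e-05]
[289.20866027 264.2400465 ] [ 655.75522085 -177.61325352]
[213.36225266 335.75418569] [ 554.79873152 -315.70202006]
[135.46421268 287.94764826] [ 456.87786555 -243.62928856]
[202.96902887 285.02834646] [ 545.78693894 -238.78706805]
[528.2 416.8] [1003.71604247 -442.98909265]
[214.46666667 334.93333333] [ 560.35100144 -301.00346618]
[488.96153846 362.42307692] [ 927.9447133  -346.65398446]
[ 74.52 359.44] [ 368.45642283 -341.59981382]
[135.57142857 286.28571429] [ 465.4930541  -231.09521767]
[205.52380952 287.85714286] [ 553.01344823 -232.86156762]
[116.1 121.3] [466.65553457 -31.13824122]
```

Run:
```python
from h import *
m=cam("wrist"); im=cv2.imread("pics/w2.png")
out=[]
for c,yaw in(([645,-24,95],-5.3),([646,-21.5,95],-6.5)):
    M,c=ledgeT(c,yaw); q=np.array([[-30,-121,0],[30,-121,0],[30,121,0],[-30,121,0],[-35,-125,5],[35,-125,5],[35,125,5],[-35,125,5]])@M.T+c
    I=cv2.resize(im[0:260,210:350],None,fx=2.3,fy=2.3,interpolation=cv2.INTER_CUBIC)
    p=((proj(m,q)-[210,0]+.5)*2.3).astype(int); cv2.polylines(I,[p[:4]],1,(0,0,255),1); cv2.polylines(I,[p[4:]],1,(0,255,0),1); out.append(I)
cv2.imwrite("pics/ov2.png",np.hstack(out))
go([398,-344,120],DOWN)
```

```text
at [646.2 -91.5 297.1] shift [-6.31 -6.2   4.43] turn [-0.  0. -0.]
```

View pics/ov2.png

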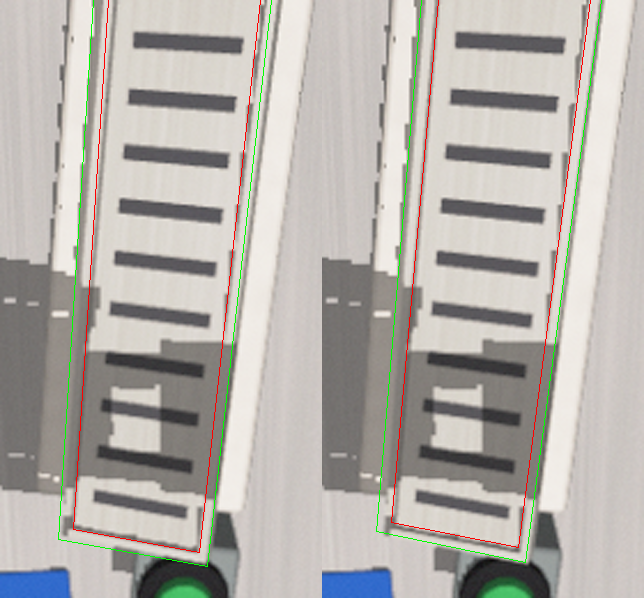

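Fit: ledge centre about (647,-21,95), yaw about -5.5°. Going to the first sleeve, A at (398,-344).

```bash
python3 -m jog '[[-0.7,-0.69,0.49,0,0,0,0.75],[-0.7,-0.69,0.49,0,0,0,0.75],[-0.7,-0.69,0.49,0,0,0,0.75],[-0.7,-0.69,0.49,0,0,0,0.75],[-0.7,-0.69,0.49,0,0,0,0.75],[-0.7,-0.69,0.49,0,0,0,0.75],[-0.7,-0.69,0.49,0,0,0,0.75],[-0.7,-0.69,0.49,0,0,0,0.75],[-0.7,-0.69,0.49,0,0,0,0.75],[0,0,0,0,0,0,0.75],[0,0,0,0,0,0,0.75],[0,0,0,0,0,0,0.75],[0,0,0,0,0,0,0.75],[0,0,0,0,0,0,0.75],[0,0,0,0,0,0,0.75]]'
python3 - <<'E'
from h import *
go([398,-344,16],DOWN); o=ctrl.get_obs(); print(o["qpos"],o["orientation"])
E
```

```text
t: 3.8
ee_pos: [398.5, -343.1, 121.1]
orientation: [2.219, 2.222, 0.0]
ft_force: [0.5, 0.2, 0.0]
width: 65.4
grasp_force: 0.0
at [ 398.5 -343.1  121.1] shift [-0.02 -0.01  2.63] turn [0.01 0.01 0.01]
[-7.33448033e-01  4.26381594e-01  1.91839968e+00  1.00591064e-05
  7.96009327e-01 -7.34737028e-01] [2.21945135e+00 2.22229842e+00 7.58705862e-05]
```

```bash
python3 -m jog '[[0,0,0.7,0,0,0,0.75],[0,0,0.7,0,0,0,0.75],[0,0,0.7,0,0,0,0.75],[0,0,0.3,0,0,0,0.75],[0,0,0.23,0,0,0,0.75],[0,0,0,0,0,0,0.75],[0,0,0,0,0,0,0.75],[0,0,0,0,0,0,0.75],[0,0,0,0,0,0,0],[0,0,0,0,0,0,0],[0,0,0,0,0,0,0],[0,0,0,0,0,0,0],[0,0,0,0,0,0,0],[0,0,0,0,0,0,0]]'; python3 -m jog '[[0,0,-0.4,0,0,0,0],[0,0,-0.8,0,0,0,0],[0,0,-0.8,0,0,0,0],[0,0,-0.6,0,0,0,0],[0,0,0,0,0,0,0],[0,0,0,0,0,0,0],[0,0,0,0,0,0,0],[0,0,0,0,0,0,0],[0,0,0,0,0,0,0]]'
python3 - <<'E'
from h import *
go([454,-30,120],DOWN)
E
```

```text
t: 5.2
ee_pos: [398.1, -343.8, 16.0]
orientation: [2.221, 2.221, 0.0]
ft_force: [-0.6, 0.8, 6.1]
width: 48.1
grasp_force: 30.0
t: 6.1
ee_pos: [397.3, -343.1, 118.4]
orientation: [-2.22, -2.22, 0.0]
ft_force: [-0.1, -0.7, 0.2]
width: 47.9
grasp_force: 30.0
at [ 397.3 -343.1  118.4] shift [ 7.83  1.42 -0.03] turn [-0.01 -0.01 -0.  ]
```

```bash
cat >> h.py <<'E'
def gauge():
    ms,cs=[],[]
    for n in("scene","side"):
        m,im=shot(n); p=proj(m,[455,-32,35])[0]
        b=[cen(q) for q in blobs(im,(12,90,50),(28,255,255),6)]
        b=[q for q in b if np.hypot(*(q-p))<40]
        if b: q=min(b,key=lambda q:np.hypot(*(q-p))); ms.append(m); cs.append(q); print(n,q.round(1),fitcyl([m],[q],12,9,36).x.round(1))
    if len(ms)==2: x=fitcyl(ms,cs,12,9,36).x; print("pin",x.round(1)); return x
E
python3 - <<'E'
from h import *
gauge()
E
python3 -m jog '[[0.8,0.14,0,0,0,0,0],[0.9,0.16,0,0,0,0,0],[0.9,0.16,0,0,0,0,0],[0.9,0.16,0,0,0,0,0],[0.9,0.16,0,0,0,0,0],[0.9,0.16,0,0,0,0,0],[0.9,0.16,0,0,0,0,0],[0.9,0.16,0,0,0,0,0],[0.73,0.16,0,0,0,0,0],[0,0,0,0,0,0,0],[0,0,0,0,0,0,0],[0,0,0,0,0,0,0],[0,0,0,0,0,0,0],[0,0,0,0,0,0,0],[0,0,0,0,0,0,0]]'
python3 - <<'E'
from h import *
for n in ("scene","side"): shot(n,n+"1")
a=cv2.imread("pics/scene1.png")[140:260,200:330]; b=cv2.imread("pics/side1.png")[140:260,180:310]
cv2.imwrite("pics/p1.png",cv2.resize(np.hstack([a,b]),None,fx=3,fy=3,interpolation=cv2.INTER_CUBIC))
gauge()
E
```

```text
scene [263.5 200.9] [456.  -30.9]
t: 7.7
ee_pos: [454.5, -30.9, 119.5]
orientation: [-2.223, -2.22, 0.0]
ft_force: [-0.3, -0.1, 0.5]
width: 48.1
grasp_force: 30.0
scene [263.2 201.6] [458.  -33.3]
side [239. 228.] [453.1 -34.4]
pin [454.7 -33.9]
```

View pics/p1.png

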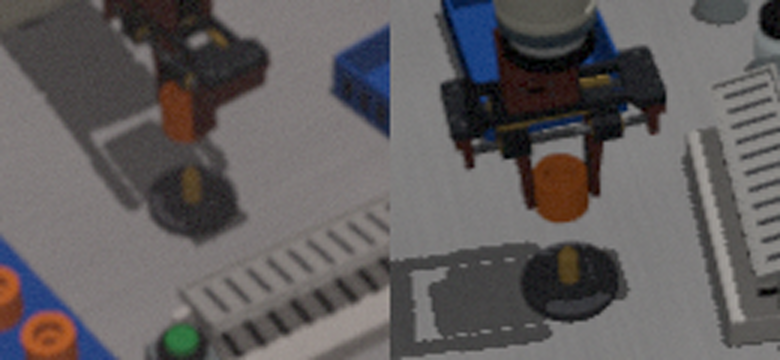

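Run:
```python
from h import *
sc,sd=cam("scene"),cam("side")
r=tri([sc,sd],[[263.3,196],[239.3,222.7]]); print(r.x,r.cost)
print(onz(sc,[263.3,196],49),onz(sd,[239.3,222.7],49))
# foot discs: dark mask
for n in("scene","side"):
    m,im=sc if n=="scene" else sd, cv2.imread(f"pics/{n}1.png")
    p=proj(m,[455,-32,12])[0].round(1); print(n,"pred foot top ctr",p)
    pts=proj(m,cyl(455,-32,0,45,12)); print(pts.min(0),pts.max(0))
```

```text
[455.16901803 -30.81376713  48.29116046] 0.1738058956042628
[454.7461469  -29.86350913] [455.29118354 -32.86263502]
scene pred foot top ctr [263.3 205.1]
[248.13319799 194.28432261] [278.57037592 219.15530817]
side pred foot top ctr [239.9 231.6]
[223.56597798 219.56453976] [256.35971918 246.94206523]
```

```bash
python3 -m jog '[[0,0.02,0.6,0,0,0,0],[0,0,0.6,0,0,0,0],[0,0,0.4,0,0,0,0],[0,0,0.1,0,0,0,0],[0,0,0.1,0,0,0,0],[0,0,0,0,0,0,0],[0,0,0,0,0,0,0],[0,0,0,0,0,0,0]]'; python3 -m jog '[[0,0,0.05,0,0,0,0],[0,0,0.05,0,0,0,0],[0,0,0.05,0,0,0,0],[0,0,0.05,0,0,0,0],[0,0,0,0,0,0,0],[0,0,0,0,0,0,0]]'
```

```text
t: 8.7
ee_pos: [455.9, -30.3, 48.1]
orientation: [2.221, 2.221, 0.001]
ft_force: [-0.2, -0.5, -1.3]
width: 47.9
grasp_force: 30.0
t: 9.3
ee_pos: [455.9, -30.7, 41.1]
orientation: [2.22, 2.221, 0.001]
ft_force: [-5.5, -3.7, 27.4]
width: 48.3
grasp_force: 30.0
```

```bash
python3 -m jog '[[0,0,-0.15,0,0,0,0],[0,0,0,0,0,0,0],[0,0,0,0,0,0,0.65],[0,0,0,0,0,0,0.65],[0,0,0,0,0,0,0.65],[0,0,0,0,0,0,0.65],[0,0,0,0,0,0,0.65]]'
python3 - <<'E'
from h import *
for n in ("scene","side"): shot(n,n+"2")
a=cv2.imread("pics/scene2.png")[140:260,200:330]; b=cv2.imread("pics/side2.png")[140:260,180:310]
cv2.imwrite("pics/p2.png",cv2.resize(np.hstack([a,b]),None,fx=3,fy=3,interpolation=cv2.INTER_CUBIC))
m=cam("side")
for z in(12,30): q=proj(m,cyl(455.5,-31,z,24,40)); print(z,q.min(0),q.max(0))
print([ (x.min(0),x.max(0)) for x in blobs(cv2.imread("pics/side2.png")[:260],*OR)])
E
```

```text
t: 10.0
ee_pos: [455.3, -30.3, 45.3]
orientation: [-2.221, -2.221, 0.0]
ft_force: [0.4, -0.1, -0.6]
width: 57.2
grasp_force: 0.0
12 [230.28996192 214.97008943] [248.69008154 237.86999794]
30 [229.82846951 210.41084454] [248.4058091  233.51166138]
[(array([230., 212.]), array([246., 233.]))]
```

View pics/p2.png

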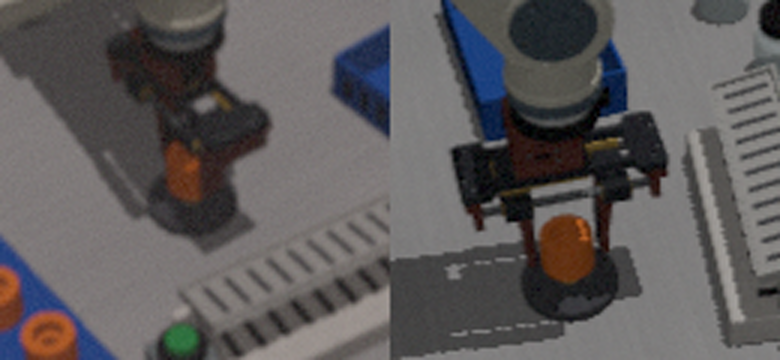

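A stayed at about 30 mm after release, with its bottom at side row 233, so it is choked. I regrasp it and fit the basket.

```bash
cat >> h.py <<'E'
def basket(ims,g=(490,280,0)):  # ims: {camera: image}; fit rim+base hull to blue blob
    H=[]
    for n,im in ims.items():
        m=cam(n); p=proj(m,[g[0],g[1],30])[0]
        b=[q for q in blobs(im,(105,120,40),(125,255,255),500) if np.hypot(*(cen(q)-p))<40]
        if b: H.append((m,max(b,key=lambda q:cv2.contourArea(np.float32(q)))))
    D=np.radians(np.arange(0,360,15)); U=np.c_[np.cos(D),np.sin(D)]
    def f(p):
        c,s=np.cos(p[2]),np.sin(p[2]); e=[]
        q=np.array([[sx*75,sy*110,z] for sx in(-1,1) for sy in(-1,1) for z in(0,55)])
        w=np.c_[c*q[:,0]-s*q[:,1]+p[0],s*q[:,0]+c*q[:,1]+p[1],q[:,2]]
        for m,h in H: e.append((proj(m,w)@U.T).max(0)-(h@U.T).max(0))
        return np.concatenate(e)
    r=least_squares(f,g,loss="soft_l1"); print("basket",r.x[:2].round(1),"yaw deg",np.degrees(r.x[2]).round(1),"rms",np.sqrt(np.mean(f(r.x)**2)).round(2)); return r.x
E
python3 -m jog '[[0,0,0,0,0,0,0],[0,0,0,0,0,0,0],[0,0,0,0,0,0,0],[0,0,0,0,0,0,0],[0,0,-0.5,0,0,0,0],[0,0,-0.7,0,0,0,0],[0,0,-0.8,0,0,0,0],[0,0,0,0,0,0,0],[0,0,0,0,0,0,0],[0,0,0,0,0,0,0],[0,0,0,0,0,0,0]]'
python3 - <<'E'
from h import *
b=basket({"scene":cv2.imread("pics/scene1.png"),"side":cv2.imread("pics/side0.png")})
b=basket({"scene":cv2.imread("pics/scene1.png")})
b=basket({"scene":shot("scene","scene3")[1]})
go([490,260,120],DOWN)
E
```

```text
t: 11.2
ee_pos: [454.5, -30.2, 124.4]
orientation: [-2.22, -2.22, 0.002]
ft_force: [0.3, -0.3, -1.2]
width: 48.3
grasp_force: 30.0
basket [480.5 292.7] yaw deg 3.3 rms 1.72
basket [477.8 296.4] yaw deg 6.3 rms 2.18
basket [478.1 297.8] yaw deg 5.5 rms 2.17
at [454.6 -30.2 124.4] shift [7.26 0.89 0.11] turn [-0.02 -0.   -0.  ]
```

```bash
python3 -m jog '[[0.83,0.055,0,0,0,0,0],[0.83,0.055,0,0,0,0,0],[0.83,0.055,0,0,0,0,0],[0.83,0.055,0,0,0,0,0],[0.83,0.055,0,0,0,0,0],[0.83,0.055,0,0,0,0,0],[0.83,0.055,0,0,0,0,0],[0.83,0.055,0,0,0,0,0],[0.83,0.055,0,0,0,0,0],[0.83,0.055,0,0,0,0,0],[0.83,0.055,0,0,0,0,0],[0,0,0,0,0,0,0],[0,0,0,0,0,0,0],[0,0,0,0,0,0,0],[0,0,0,0,0,0,0],[0,0,0,0,0,0,0]]'
python3 - <<'E'
from h import *
m,im=shot("wrist","w3")
b=[q for q in blobs(im,(105,120,40),(125,255,255),500)]
b=basket({"side":shot("side")[1],"scene":shot("scene")[1]},(479,294,.07))
go([479,335,22],DOWN)
E
```

```text
t: 12.85
ee_pos: [479.6, 333.9, 125.4]
orientation: [-2.223, -2.22, 0.001]
ft_force: [-0.6, -0.0, -0.8]
width: 48.5
grasp_force: 30.0
basket [480.8 293.1] yaw deg 3.3 rms 2.04
at [479.8 334.4 125.6] shift [ 0.01 -0.02  2.59] turn [ 0.   -0.   -0.01]
```

View pics/w3.png

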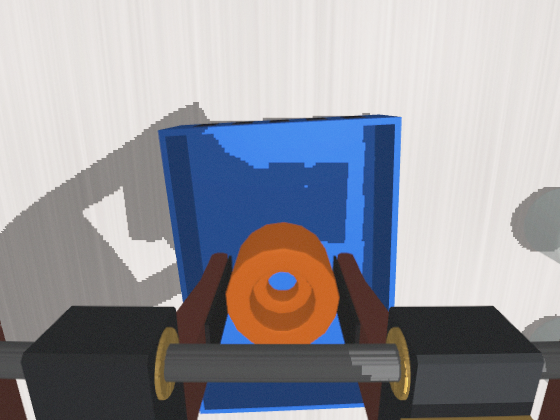

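The wrist view shows the held sleeve (column 282) centred over the basket (columns 165–400). I lower it and release.

```bash
python3 -m jog '[[0,0,0.7,0,0,0,0],[0,0,0.7,0,0,0,0],[0,0,0.7,0,0,0,0],[0,0,0.35,0,0,0,0],[0,0,0.1,0,0,0,0],[0,0,0,0,0,0,0],[0,0,0,0,0,0,0],[0,0,0,0,0,0,0],[0,0,0,0,0,0,0.75],[0,0,0,0,0,0,0.75],[0,0,0,0,0,0,0.75],[0,0,0,0,0,0,0.75],[0,0,-0.7,0,0,0,0.75],[0,0,-0.9,0,0,0,0.75],[0,0,-0.9,0,0,0,0.75],[0,0,0,0,0,0,0.75],[0,0,0,0,0,0,0.75],[0,0,0,0,0,0,0.75]]'
python3 - <<'E'
from h import *
for n in("scene","side"):
    m,im=shot(n); print(n,[fitcyl([m],[cen(b)],4).x.round() for b in blobs(im,*OR,30)])
gauge()
go([461,-255,125],DOWN)
E
```

```text
t: 14.8
ee_pos: [478.8, 334.4, 122.4]
orientation: [-2.221, -2.221, 0.003]
ft_force: [-0.7, 0.0, -0.3]
width: 65.9
grasp_force: 0.0
scene [array([ 551., -337.]), array([ 542., -244.]), array([ 461., -255.]), array([479., 335.])]
side [array([ 548., -337.]), array([ 461., -255.]), array([ 538., -244.]), array([477., 334.])]
scene [263.5 200.9] [456.  -30.9]
side [239.  227.9] [453.1 -34.3]
pin [454.3 -31.6]
at [479.  334.5 122.2] shift [-14.74  -0.45  -0.05] turn [-0.02  0.01 -0.  ]
```

```bash
python3 -m jog '[[-0.92,-0.03,0,0,0,0,0.75],[-0.92,-0.03,0,0,0,0,0.75],[-0.92,-0.03,0,0,0,0,0.75],[-0.92,-0.03,0,0,0,0,0.75],[-0.92,-0.03,0,0,0,0,0.75],[-0.92,-0.03,0,0,0,0,0.75],[-0.92,-0.03,0,0,0,0,0.75],[-0.92,-0.03,0,0,0,0,0.75],[-0.92,-0.03,0,0,0,0,0.75],[-0.92,-0.03,0,0,0,0,0.75],[-0.92,-0.03,0,0,0,0,0.75],[-0.92,-0.03,0,0,0,0,0.75],[-0.92,-0.03,0,0,0,0,0.75],[-0.92,-0.03,0,0,0,0,0.75],[-0.92,-0.03,0,0,0,0,0.75],[-0.92,0,0,0,0,0,0.75],[0,0,0,0,0,0,0.75],[0,0,0,0,0,0,0.75],[0,0,0,0,0,0,0.75],[0,0,0,0,0,0,0.75]]'
python3 - <<'E'
from h import *
go([461,-255.5,16],DOWN)
E
```

```text
t: 17.0
ee_pos: [461.4, -252.6, 123.2]
orientation: [-2.219, -2.222, 0.0]
ft_force: [0.1, -0.0, 0.7]
width: 66.1
grasp_force: 0.0
at [ 461.4 -252.6  123.2] shift [-0.07 -0.01  2.68] turn [-0.01 -0.01  0.01]
```

```bash
python3 -m jog '[[-0.03,0,0.7,0,0,0,0.75],[0,0,0.7,0,0,0,0.75],[0,0,0.7,0,0,0,0.75],[0,0,0.35,0,0,0,0.75],[0,0,0.23,0,0,0,0.75],[0,0,0,0,0,0,0.75],[0,0,0,0,0,0,0.75],[0,0,0,0,0,0,0.75],[0,0,0,0,0,0,0],[0,0,0,0,0,0,0],[0,0,0,0,0,0,0],[0,0,0,0,0,0,0],[0,0,0,0,0,0,0],[0,0,0,0,0,0,0]]'; python3 -m jog '[[0,0,-0.4,0,0,0,0],[0,0,-0.8,0,0,0,0],[0,0,-0.8,0,0,0,0],[0,0,-0.6,0,0,0,0],[0,0,0,0,0,0,0],[0,0,0,0,0,0,0],[0,0,0,0,0,0,0],[0,0,0,0,0,0,0]]'
python3 - <<'E'
from h import *
gauge()
go([455,-31,120],DOWN)
E
```

```text
t: 18.4
ee_pos: [461.9, -255.3, 16.8]
orientation: [2.221, 2.221, 0.0]
ft_force: [-0.9, 0.1, 6.2]
width: 47.6
grasp_force: 30.0
t: 19.2
ee_pos: [460.8, -254.6, 118.9]
orientation: [-2.22, -2.22, 0.001]
ft_force: [-0.6, 0.0, 0.0]
width: 47.3
grasp_force: 30.0
scene [263.5 201. ] [456.3 -31.1]
side [236.5 227.5] [446.8 -30.9]
pin [449.4 -30.5]
at [ 461.  -254.8  119.2] shift [ 5.59 -0.15 -0.01] turn [-0.02 -0.01  0.  ]
```

```bash
python3 -m jog '[[0.8,-0.02,0,0,0,0,0],[0.8,-0.02,0,0,0,0,0],[0.8,-0.02,0,0,0,0,0],[0.8,-0.02,0,0,0,0,0],[0.8,-0.02,0,0,0,0,0],[0.8,-0.02,0,0,0,0,0],[0.79,-0.02,0,0,0,0,0],[0,0,0,0,0,0,0],[0,0,0,0,0,0,0],[0,0,0,0,0,0,0],[0,0,0,0,0,0,0],[0,0,0,0,0,0,0]]'
python3 - <<'E'
from h import *
gauge()
go([455,-31.5,48],DOWN)
E
```

```text
t: 20.5
ee_pos: [456.0, -32.3, 120.2]
orientation: [-2.223, -2.22, 0.0]
ft_force: [0.5, 0.2, -1.3]
width: 47.5
grasp_force: 30.0
scene [263.5 201.3] [457.1 -31.8]
side [239.1 228. ] [453.1 -34.7]
pin [455.  -32.5]
at [456.  -32.1 120.2] shift [ 0.01 -0.03  1.81] turn [-0.    0.   -0.01]
```

```bash
python3 -m jog '[[0,-0.02,0.6,0,0,0,0],[0,0,0.6,0,0,0,0],[0,0,0.4,0,0,0,0],[0,0,0.1,0,0,0,0],[0,0,0.1,0,0,0,0],[0,0,0,0,0,0,0],[0,0,0,0,0,0,0],[0,0,0,0,0,0,0]]'; python3 -m jog '[[0,0,0.05,0,0,0,0],[0,0,0.05,0,0,0,0],[0,0,0.05,0,0,0,0],[0,0,0.05,0,0,0,0],[0,0,0,0,0,0,0],[0,0,0,0,0,0,0]]'
```

```text
t: 21.4
ee_pos: [455.7, -31.5, 48.9]
orientation: [2.221, 2.221, 0.001]
ft_force: [0.6, -1.1, -0.5]
width: 47.7
grasp_force: 30.0
t: 22.0
ee_pos: [455.8, -31.3, 41.9]
orientation: [2.221, 2.221, 0.002]
ft_force: [-5.6, 1.8, 28.1]
width: 47.2
grasp_force: 30.0
```

```bash
cat >> h.py <<'E'
def height(x=455,y=-32):  # underside height of sleeve on pin, per camera, from the blob's bottom row
    for n in("scene","side"):
        m,im=shot(n); p=proj(m,[x,y,40])[0]
        b=[q for q in blobs(im,*OR,30) if np.hypot(*(cen(q)-p))<20]
        if b: print(n,"bottom",b[0].max(0)[1],"expect12/30",[proj(m,cyl(x,y,z,24,40)).max(0)[1].round(1) for z in(12,30)])
E
python3 -m jog '[[0,0,-0.15,0,0,0,0],[0,0,0,0,0,0,0],[0,0,0,0,0,0,0.65],[0,0,0,0,0,0,0.65],[0,0,0,0,0,0,0.65],[0,0,0,0,0,0,0.65],[0,0,0,0,0,0,0.65]]'
python3 - <<'E'
from h import *
height()
E
```

```text
t: 22.7
ee_pos: [455.1, -31.5, 46.1]
orientation: [-2.221, -2.221, 0.0]
ft_force: [0.3, 0.0, -1.5]
width: 56.9
grasp_force: 0.0
scene bottom 206.0 expect12/30 [np.float64(211.1), np.float64(206.9)]
side bottom 233.0 expect12/30 [np.float64(238.2), np.float64(233.8)]
```

B is choked too, so it also goes into the basket.

```bash
python3 -m jog '[[0,0,0,0,0,0,0],[0,0,0,0,0,0,0],[0,0,0,0,0,0,0],[0,0,0,0,0,0,0],[0,0,-0.5,0,0,0,0],[0,0,-0.7,0,0,0,0],[0,0,-0.8,0,0,0,0],[0.6,0.04,0,0,0,0,0],[0.88,0.073,0,0,0,0,0],[0.88,0.073,0,0,0,0,0],[0.88,0.073,0,0,0,0,0],[0.88,0.073,0,0,0,0,0],[0.88,0.073,0,0,0,0,0],[0.88,0.073,0,0,0,0,0],[0.88,0.073,0,0,0,0,0],[0.88,0.073,0,0,0,0,0],[0,0,0,0,0,0,0],[0,0,0,0,0,0,0],[0,0,0,0,0,0,0],[0,0,0,0,0,0,0]]'
python3 - <<'E'
from h import *
b=basket({"side":shot("side")[1],"scene":shot("scene")[1]},(479,294,.07))
go([480,273,22],DOWN)
E
```

```text
t: 24.8
ee_pos: [479.9, 272.8, 126.2]
orientation: [-2.223, -2.22, 0.001]
ft_force: [0.2, 0.1, -0.8]
width: 47.3
grasp_force: 30.0
basket [480.5 292.8] yaw deg 3.3 rms 2.2
at [480.2 273.1 126.3] shift [-0.   -0.    2.61] turn [-0.    0.   -0.01]
```

```bash
python3 -m jog '[[0,0,0.7,0,0,0,0],[0,0,0.7,0,0,0,0],[0,0,0.7,0,0,0,0],[0,0,0.35,0,0,0,0],[0,0,0.12,0,0,0,0],[0,0,0,0,0,0,0],[0,0,0,0,0,0,0],[0,0,0,0,0,0,0],[0,0,0,0,0,0,0.75],[0,0,0,0,0,0,0.75],[0,0,0,0,0,0,0.75],[0,0,0,0,0,0,0.75],[0,0,-0.7,0,0,0,0.75],[0,0,-0.9,0,0,0,0.75],[0,0,-0.9,0,0,0,0.75],[0,0,0,0,0,0,0.75],[0,0,0,0,0,0,0.75],[0,0,0,0,0,0,0.75]]'
python3 - <<'E'
from h import *
for n in("scene","side"):
    m,im=shot(n); print(n,[fitcyl([m],[cen(b)],4).x.round() for b in blobs(im,*OR,30)])
gauge()
go([538,-243,125],DOWN)
E
```

```text
t: 26.7
ee_pos: [479.4, 273.7, 122.5]
orientation: [-2.221, -2.221, 0.003]
ft_force: [-0.0, -0.3, 0.1]
width: 65.5
grasp_force: 0.0
scene [array([ 547., -336.]), array([ 537., -242.]), array([478., 306.])]
side [array([ 547., -338.]), array([ 539., -244.]), array([479., 305.])]
scene [263.5 201.1] [456.4 -31.4]
side [239. 228.] [453.1 -34.4]
pin [454.3 -32.1]
at [479.5 273.7 122.3] shift [-12.92   1.46  -0.06] turn [-0.02  0.01  0.  ]
```

```bash
python3 -m jog '[[-0.92,0.104,0,0,0,0,0.75],[-0.92,0.104,0,0,0,0,0.75],[-0.92,0.104,0,0,0,0,0.75],[-0.92,0.104,0,0,0,0,0.75],[-0.92,0.104,0,0,0,0,0.75],[-0.92,0.104,0,0,0,0,0.75],[-0.92,0.104,0,0,0,0,0.75],[-0.92,0.104,0,0,0,0,0.75],[-0.92,0.104,0,0,0,0,0.75],[-0.92,0.104,0,0,0,0,0.75],[-0.92,0.104,0,0,0,0,0.75],[-0.92,0.104,0,0,0,0,0.75],[-0.92,0.104,0,0,0,0,0.75],[-0.94,0.104,0,0,0,0,0.75],[0,0,0,0,0,0,0.75],[0,0,0,0,0,0,0.75],[0,0,0,0,0,0,0.75],[0,0,0,0,0,0,0.75],[0,0,0,0,0,0,0.75]]'
python3 - <<'E'
from h import *
go([538,-243.5,16],DOWN)
E
```

```text
t: 28.8
ee_pos: [538.4, -240.8, 123.5]
orientation: [-2.22, -2.223, 0.0]
ft_force: [0.4, -0.6, -0.2]
width: 65.8
grasp_force: 0.0
at [ 538.4 -240.8  123.5] shift [-0.07 -0.01  2.69] turn [-0.   -0.    0.01]
```

```bash
python3 -m jog '[[-0.03,0,0.7,0,0,0,0.75],[0,0,0.7,0,0,0,0.75],[0,0,0.7,0,0,0,0.75],[0,0,0.35,0,0,0,0.75],[0,0,0.23,0,0,0,0.75],[0,0,0,0,0,0,0.75],[0,0,0,0,0,0,0.75],[0,0,0,0,0,0,0.75],[0,0,0,0,0,0,0],[0,0,0,0,0,0,0],[0,0,0,0,0,0,0],[0,0,0,0,0,0,0],[0,0,0,0,0,0,0],[0,0,0,0,0,0,0]]'; python3 -m jog '[[0,0,-0.4,0,0,0,0],[0,0,-0.8,0,0,0,0],[0,0,-0.8,0,0,0,0],[0,0,-0.6,0,0,0,0],[0,0,0,0,0,0,0],[0,0,0,0,0,0,0],[0,0,0,0,0,0,0],[0,0,0,0,0,0,0]]'
python3 - <<'E'
from h import *
gauge()
go([454.5,-31.5,120],DOWN)
E
```

```text
t: 30.2
ee_pos: [538.7, -243.3, 16.8]
orientation: [2.221, 2.221, 0.0]
ft_force: [-0.8, 0.2, 6.6]
width: 47.5
grasp_force: 30.0
t: 31.0
ee_pos: [537.5, -242.7, 119.0]
orientation: [-2.22, -2.22, 0.001]
ft_force: [0.3, 0.1, -0.7]
width: 47.3
grasp_force: 30.0
scene [263.5 201. ] [456.4 -31.3]
side [239. 228.] [453.1 -34.4]
pin [456.3 -31.3]
at [ 537.8 -242.8  119.2] shift [ 5.28 -2.08 -0.01] turn [-0.02 -0.01  0.  ]
```

```bash
python3 -m jog '[[0.75,-0.3,0,0,0,0,0],[0.75,-0.3,0,0,0,0,0],[0.75,-0.3,0,0,0,0,0],[0.75,-0.3,0,0,0,0,0],[0.75,-0.3,0,0,0,0,0],[0.75,-0.3,0,0,0,0,0],[0.78,-0.28,0,0,0,0,0],[0,0,0,0,0,0,0],[0,0,0,0,0,0,0],[0,0,0,0,0,0,0],[0,0,0,0,0,0,0],[0,0,0,0,0,0,0]]'
python3 - <<'E'
from h import *
gauge()
go([454.5,-32,48],DOWN)
E
```

```text
t: 32.3
ee_pos: [455.5, -32.6, 120.2]
orientation: [2.223, 2.22, 0.0]
ft_force: [0.0, -0.1, -0.7]
width: 47.1
grasp_force: 30.0
scene [263.4 201.5] [457.7 -32.4]
side [239.1 228. ] [453.1 -34.7]
pin [455.5 -33.3]
at [455.3 -32.4 120.2] shift [ 0.01 -0.02  1.81] turn [-0.    0.   -0.01]
```

```bash
python3 -m jog '[[0,-0.01,0.6,0,0,0,0],[0,0,0.6,0,0,0,0],[0,0,0.4,0,0,0,0],[0,0,0.1,0,0,0,0],[0,0,0.1,0,0,0,0],[0,0,0,0,0,0,0],[0,0,0,0,0,0,0],[0,0,0,0,0,0,0]]'; python3 -m jog '[[0,0,0.05,0,0,0,0],[0,0,0.05,0,0,0,0],[0,0,0.05,0,0,0,0],[0,0,0.05,0,0,0,0],[0,0,0,0,0,0,0],[0,0,0,0,0,0,0]]'
```

```text
t: 33.2
ee_pos: [455.4, -32.0, 48.9]
orientation: [2.221, 2.221, 0.001]
ft_force: [0.2, 0.1, -0.9]
width: 47.7
grasp_force: 30.0
t: 33.8
ee_pos: [455.8, -31.7, 41.9]
orientation: [2.221, 2.22, 0.002]
ft_force: [-3.7, 3.8, 26.9]
width: 47.6
grasp_force: 30.0
```

```bash
python3 -m jog '[[0,0,-0.15,0,0,0,0],[0,0,0,0,0,0,0],[0,0,0,0,0,0,0.65],[0,0,0,0,0,0,0.65],[0,0,0,0,0,0,0.65],[0,0,0,0,0,0,0.65],[0,0,0,0,0,0,0.65]]'
python3 - <<'E'
from h import *
height()
a=cv2.imread("pics/w3.png")[200:380,190:380]; b=shot("wrist","w4")[1][200:380,190:380]
cv2.imwrite("pics/cmp.png",cv2.resize(np.hstack([a,b]),None,fx=2,fy=2))
E
```

```text
t: 34.5
ee_pos: [454.7, -31.9, 46.1]
orientation: [-2.221, -2.221, 0.0]
ft_force: [0.4, -0.4, -0.2]
width: 56.8
grasp_force: 0.0
scene bottom 206.0 expect12/30 [np.float64(211.1), np.float64(206.9)]
side bottom 233.0 expect12/30 [np.float64(238.2), np.float64(233.8)]
```

View pics/cmp.png

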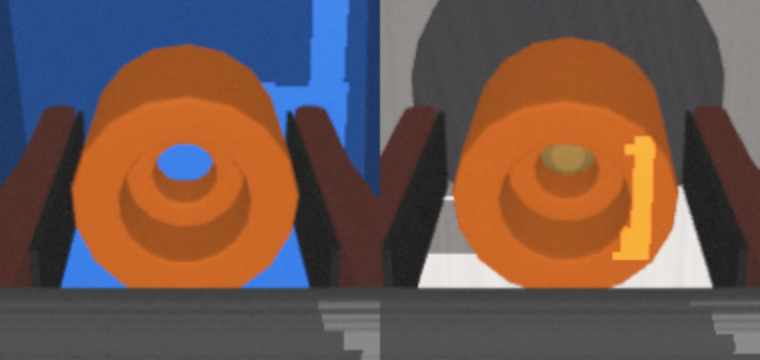

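C is choked as well: its bottom is at the 30 mm height again, and the pin fills the narrow hole in the wrist view.

```bash
python3 -m jog '[[0,0,0,0,0,0,0],[0,0,0,0,0,0,0],[0,0,0,0,0,0,0],[0,0,0,0,0,0,0],[0,0,-0.5,0,0,0,0],[0,0,-0.7,0,0,0,0],[0,0,-0.8,0,0,0,0],[0.6,0.05,0,0,0,0,0],[0.8,0.083,0,0,0,0,0],[0.8,0.083,0,0,0,0,0],[0.8,0.083,0,0,0,0,0],[0.8,0.083,0,0,0,0,0],[0.8,0.083,0,0,0,0,0],[0.8,0.083,0,0,0,0,0],[0.8,0.083,0,0,0,0,0],[0,0,0,0,0,0,0],[0,0,0,0,0,0,0],[0,0,0,0,0,0,0],[0,0,0,0,0,0,0],[0,0,0,0,0,0,0]]'
python3 - <<'E'
from h import *
b=basket({"side":shot("side")[1],"scene":shot("scene")[1]},(479,294,.07))
go([481,216,22],DOWN)
E
```

```text
t: 36.65
ee_pos: [480.0, 215.2, 126.3]
orientation: [-2.223, -2.22, 0.0]
ft_force: [0.0, -0.6, -0.5]
width: 47.4
grasp_force: 29.9
basket [480.1 292.5] yaw deg 3.3 rms 2.15
at [480.1 215.5 126.3] shift [0.01 0.02 2.61] turn [-0.    0.   -0.01]
```

Run:
```python
from h import *
m=cam("wrist")
for uv in((285,122),(285,409),(163,130),(400,118)): print(uv,(onz(m,uv,55)+[0,118.9]).round(1))
```

```text
(285, 122) [483.9 401.8]
(285, 409) [484.1 182.6]
(163, 130) [408.6 397.3]
(400, 118) [554.3 404.3]
```

```bash
python3 -m jog '[[0,0,0.7,0,0,0,0],[0,0,0.7,0,0,0,0],[0,0,0.7,0,0,0,0],[0,0,0.35,0,0,0,0],[0,0,0.12,0,0,0,0],[0,0,0,0,0,0,0],[0,0,0,0,0,0,0],[0,0,0,0,0,0,0],[0,0,0,0,0,0,0.75],[0,0,0,0,0,0,0.75],[0,0,0,0,0,0,0.75],[0,0,0,0,0,0,0.75],[0,0,-0.7,0,0,0,0.75],[0,0,-0.9,0,0,0,0.75],[0,0,-0.9,0,0,0,0.75],[0,0,0,0,0,0,0.75],[0,0,0,0,0,0,0.75],[0,0,0,0,0,0,0.75]]'
python3 - <<'E'
from h import *
for n in("scene","side"):
    m,im=shot(n); print(n,[fitcyl([m],[cen(b)],4).x.round() for b in blobs(im,*OR,30)])
gauge()
go([547,-336.5,125],DOWN)
E
```

```text
t: 38.55
ee_pos: [479.3, 215.8, 122.5]
orientation: [-2.221, -2.221, 0.002]
ft_force: [-1.1, -1.1, -0.4]
width: 65.6
grasp_force: 0.0
scene [array([ 547., -336.]), array([476., 287.])]
side [array([ 548., -337.]), array([480., 296.])]
scene [263.5 201.2] [456.7 -31.5]
side [239.  227.9] [453.1 -34.2]
pin [455.6 -31.4]
at [479.3 215.8 122.3] shift [-13.81   1.69  -0.06] turn [-0.02  0.01  0.  ]
```

```bash
python3 -m jog '[[-0.92,0.113,0,0,0,0,0.75],[-0.92,0.113,0,0,0,0,0.75],[-0.92,0.113,0,0,0,0,0.75],[-0.92,0.113,0,0,0,0,0.75],[-0.92,0.113,0,0,0,0,0.75],[-0.92,0.113,0,0,0,0,0.75],[-0.92,0.113,0,0,0,0,0.75],[-0.92,0.113,0,0,0,0,0.75],[-0.92,0.113,0,0,0,0,0.75],[-0.92,0.113,0,0,0,0,0.75],[-0.92,0.113,0,0,0,0,0.75],[-0.92,0.113,0,0,0,0,0.75],[-0.92,0.113,0,0,0,0,0.75],[-0.92,0.113,0,0,0,0,0.75],[-0.95,0.113,0,0,0,0,0.75],[0,0,0,0,0,0,0.75],[0,0,0,0,0,0,0.75],[0,0,0,0,0,0,0.75],[0,0,0,0,0,0,0.75],[0,0,0,0,0,0,0.75]]'
python3 - <<'E'
from h import *
go([547.5,-336.5,16],DOWN)
E
```

```text
t: 40.75
ee_pos: [547.9, -336.0, 123.5]
orientation: [-2.22, -2.223, 0.0]
ft_force: [-0.6, -0.1, -0.5]
width: 66.3
grasp_force: 0.0
at [ 547.9 -336.   123.5] shift [-0.01 -0.01  2.69] turn [-0.   -0.    0.01]
```

```bash
python3 -m jog '[[0,0,0.7,0,0,0,0.75],[0,0,0.7,0,0,0,0.75],[0,0,0.7,0,0,0,0.75],[0,0,0.35,0,0,0,0.75],[0,0,0.23,0,0,0,0.75],[0,0,0,0,0,0,0.75],[0,0,0,0,0,0,0.75],[0,0,0,0,0,0,0.75],[0,0,0,0,0,0,0],[0,0,0,0,0,0,0],[0,0,0,0,0,0,0],[0,0,0,0,0,0,0],[0,0,0,0,0,0,0],[0,0,0,0,0,0,0]]'; python3 -m jog '[[0,0,-0.4,0,0,0,0],[0,0,-0.8,0,0,0,0],[0,0,-0.8,0,0,0,0],[0,0,-0.6,0,0,0,0],[0,0,0,0,0,0,0],[0,0,0,0,0,0,0],[0,0,0,0,0,0,0],[0,0,0,0,0,0,0]]'
python3 - <<'E'
from h import *
gauge()
go([454.5,-31.5,120],DOWN)
E
```

```text
t: 42.15
ee_pos: [548.1, -337.3, 16.8]
orientation: [2.221, 2.221, 0.0]
ft_force: [-2.1, 0.5, 6.2]
width: 46.7
grasp_force: 30.0
t: 42.95
ee_pos: [547.0, -336.5, 118.8]
orientation: [-2.22, -2.22, 0.001]
ft_force: [0.2, 0.4, -0.3]
width: 46.5
grasp_force: 30.0
scene [263.5 201.2] [456.9 -31.6]
side [239. 228.] [453.1 -34.6]
pin [453.4 -33. ]
at [ 547.2 -336.7  119. ] shift [ 7.63 -2.32 -0.01] turn [-0.02 -0.01 -0.  ]
```

```bash
python3 -m jog '[[0.83,-0.26,0,0,0,0,0],[0.85,-0.26,0,0,0,0,0],[0.85,-0.26,0,0,0,0,0],[0.85,-0.26,0,0,0,0,0],[0.85,-0.26,0,0,0,0,0],[0.85,-0.26,0,0,0,0,0],[0.85,-0.26,0,0,0,0,0],[0.85,-0.26,0,0,0,0,0],[0.83,-0.25,0,0,0,0,0],[0,0,0,0,0,0,0],[0,0,0,0,0,0,0],[0,0,0,0,0,0,0],[0,0,0,0,0,0,0],[0,0,0,0,0,0,0]]'
python3 - <<'E'
from h import *
gauge()
go([454.5,-32,48],DOWN)
E
```

```text
t: 44.45
ee_pos: [454.9, -33.5, 120.2]
orientation: [2.223, 2.22, -0.0]
ft_force: [-0.5, -0.4, -1.1]
width: 46.7
grasp_force: 30.0
scene [263.3 201.4] [457.1 -32.5]
side [239.1 228. ] [453.1 -34.7]
pin [454.9 -32.6]
at [454.8 -33.3 120.2] shift [ 0.03 -0.01  1.81] turn [-0.    0.   -0.01]
```

```bash
python3 -m jog '[[0.01,0,0.6,0,0,0,0],[0,0,0.6,0,0,0,0],[0,0,0.4,0,0,0,0],[0,0,0.1,0,0,0,0],[0,0,0.1,0,0,0,0],[0,0,0,0,0,0,0],[0,0,0,0,0,0,0],[0,0,0,0,0,0,0]]'; python3 -m jog '[[0,0,0.05,0,0,0,0],[0,0,0.05,0,0,0,0],[0,0,0.05,0,0,0,0],[0,0,0.05,0,0,0,0],[0,0,0,0,0,0,0],[0,0,0,0,0,0,0]]'
```

```text
t: 45.35
ee_pos: [455.2, -32.3, 48.9]
orientation: [2.221, 2.221, 0.001]
ft_force: [0.4, 0.0, 0.3]
width: 46.6
grasp_force: 30.0
t: 45.95
ee_pos: [454.6, -32.3, 40.2]
orientation: [-2.221, -2.221, 0.0]
ft_force: [-0.1, 0.6, -0.8]
width: 46.7
grasp_force: 30.0
```

No contact force at 28 mm, so D clears the narrow-web height. I continue down to the foot.

```bash
python3 -m jog '[[0,0,0.1,0,0,0,0],[0,0,0.1,0,0,0,0],[0,0,0.1,0,0,0,0],[0,0,0.05,0,0,0,0],[0,0,0,0,0,0,0],[0,0,0,0,0,0,0],[0,0,0,0,0,0,0],[0,0,0,0,0,0,0.65],[0,0,0,0,0,0,0.65],[0,0,0,0,0,0,0.65],[0,0,0,0,0,0,0.65]]'
python3 - <<'E'
from h import *
height()
E
```

```text
t: 47.05
ee_pos: [454.7, -32.3, 26.3]
orientation: [2.221, 2.221, 0.0]
ft_force: [0.4, 0.1, 0.0]
width: 57.0
grasp_force: 0.0
scene bottom 209.0 expect12/30 [np.float64(211.1), np.float64(206.9)]
side bottom 237.0 expect12/30 [np.float64(238.2), np.float64(233.8)]
```

D is sound and seated on the foot. I regrasp it, lift, and work out the tilted ledge pose.

```bash
python3 -m jog '[[0,0,0,0,0,0,0],[0,0,0,0,0,0,0],[0,0,0,0,0,0,0],[0,0,0,0,0,0,0],[0,0,-0.3,0,0,0,0],[0,0,-0.7,0,0,0,0],[0,0,-0.9,0,0,0,0],[0,0,-0.9,0,0,0,0],[0,0,-0.8,0,0,0,0],[0,0,0,0,0,0,0],[0,0,0,0,0,0,0],[0,0,0,0,0,0,0],[0,0,0,0,0,0,0],[0,0,0,0,0,0,0]]'
cat >> h.py <<'E'
LM,LC=ledgeT([647,-21,95],-5.5)
LR=R.from_matrix(np.c_[LM[:,1],LM[:,0],-LM[:,2]])
E
python3 - <<'E'
from h import *
o=ctrl.get_obs(); p=LM@[0,0,75]+LC; print(p)
go(p,LR)
print("world rotvec",((LR*R.from_rotvec(o["orientation"]).inv()).as_rotvec(degrees=True)), "d",(p-o["ee_pos"])/40)
E
```

```text
t: 48.55
ee_pos: [453.9, -32.2, 169.3]
orientation: [-2.22, -2.22, 0.002]
ft_force: [0.7, -0.3, -0.2]
width: 46.6
grasp_force: 30.0
[627.67793798 -19.13949704 167.44443697]
at [453.9 -32.2 169.3] shift [0.33 4.34 0.04] turn [-2.52 -0.12  0.91]
world rotvec [ -0.73765482 -15.11906355  -5.47176836] d [ 4.3435296   0.32724709 -0.04527626]
```

```bash
python3 -m jog '[[0.055,0.72,0,0,0,0,0],[0.055,0.72,0,0,0,0,0],[0.055,0.72,0,0,0,0,0],[0.055,0.72,0,0,0,0,0],[0.055,0.72,0,0,0,0,0],[0.055,0.74,0,0,0,0,0],[0,0,0,-0.63,-0.03,0.23,0],[0,0,0,-0.63,-0.03,0.23,0],[0,0,0,-0.63,-0.03,0.23,0],[0,0,0,-0.63,-0.03,0.22,0],[0,0,0,0,0,0,0],[0,0,0,0,0,0,0],[0,0,0,0,0,0,0],[0,0,0,0,0,0,0],[0,0,0,0,0,0,0]]'
python3 - <<'E'
from h import *
go(LM@[0,0,30]+LC,LR)
m,im=shot("wrist","w5")
q=np.array([[-30,-121,0],[30,-121,0],[30,121,0],[-30,121,0],[-35,-125,5],[35,-125,5],[35,125,5],[-35,125,5]])@LM.T+LC
p=proj(m,q).astype(int); cv2.polylines(im,[p[:4]],1,(0,0,255),1); cv2.polylines(im,[p[4:]],1,(0,255,0),1)
s,i2=shot("side"); i2=cv2.resize(i2[130:270,240:360],None,fx=3,fy=3,interpolation=cv2.INTER_CUBIC)
cv2.imwrite("pics/ov5.png",np.hstack([im[:,100:500],i2]))
E
```

```text
t: 50.05
ee_pos: [628.7, -19.2, 170.3]
orientation: [2.172, 1.973, 0.262]
ft_force: [-0.2, 0.3, 0.4]
width: 46.7
grasp_force: 30.0
at [628.7 -19.2 170.3] shift [-0.   -0.05  1.19] turn [ 0.02 -0.    0.  ]
```

View pics/ov5.png

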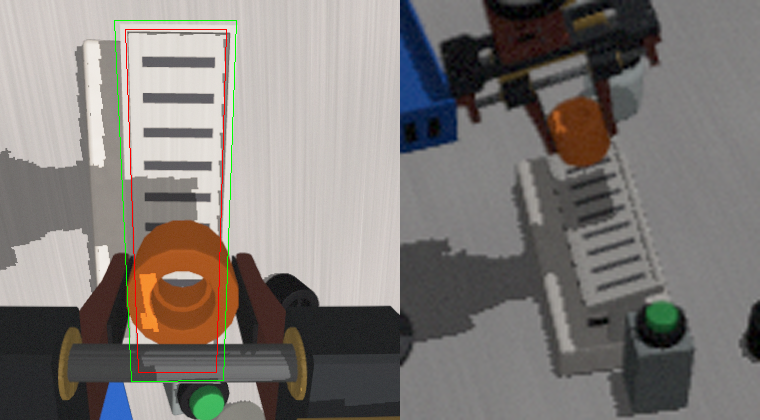

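The overlay fits within about 2 px and the sleeve is centred over the ledge. I lower along the face normal.

```bash
python3 -m jog '[[0,0,0.5,0,0,0,0],[0,0,0.5,0,0,0,0],[0,0,0.3,0,0,0,0],[0,0,0.09,0,0,0,0],[0,0,0,0,0,0,0],[0,0,0,0,0,0,0],[0,0,0,0,0,0,0],[0,0,0,0,0,0,0],[0,0,0,0,0,0,0]]'
python3 - <<'E'
from h import *
go(LM@[1,0,15]+LC,LR)
E
```

```text
t: 51.05
ee_pos: [642.9, -20.5, 117.1]
orientation: [2.172, 1.973, 0.263]
ft_force: [-0.0, 0.5, -1.2]
width: 47.0
grasp_force: 30.0
at [642.9 -20.5 117.1] shift [-0.   -0.02  0.19] turn [ 0.03 -0.    0.  ]
```

```bash
python3 -m jog '[[0,0,0.05,0,0,0,0],[0,0,0.05,0,0,0,0],[0,0,0.05,0,0,0,0],[0,0,0,0,0,0,0],[0,0,0,0,0,0,0],[0,0,0,0,0,0,0]]';python3 -m jog '[[0,0,0.05,0,0,0,0],[0,0,0,0,0,0,0],[0,0,0,0,0,0,0],[0,0,0,0,0,0,0]]'
```

```text
t: 51.65
ee_pos: [644.3, -20.6, 110.8]
orientation: [2.172, 1.973, 0.262]
ft_force: [0.5, -0.3, 0.0]
width: 47.1
grasp_force: 30.0
t: 52.05
ee_pos: [644.9, -20.6, 109.6]
orientation: [2.172, 1.973, 0.263]
ft_force: [-3.1, 0.6, 6.5]
width: 47.1
grasp_force: 30.0
```

Contact at 6.5 N. I release and retreat along the normal.

```bash
python3 -m jog '[[0,0,0,0,0,0,0.6],[0,0,0,0,0,0,0.65],[0,0,0,0,0,0,0.7],[0,0,0,0,0,0,0.7],[0,0,0,0,0,0,0.7],[0,0,-0.3,0,0,0,0.7],[0,0,-0.5,0,0,0,0.7],[0,0,-0.8,0,0,0,0.7],[0,0,-0.8,0,0,0,0.7],[0,0,0,0,0,0,0.7],[0,0,0,0,0,0,0.7],[0,0,0,0,0,0,0.7],[0,0,0,0,0,0,0.7],[0,0,0,0,0,0,0.7]]'
python3 - <<'E'
from h import *
c=np.r_[[(24*np.cos(a),24*np.sin(a),z) for z in(0,40) for a in A]]
H=[]
ims=[]
for n in("scene","side","wrist"):
    m,im=shot(n); ims.append(im); p=proj(m,LC+LM@[0,0,20])[0]
    b=[q for q in blobs(im,*OR,60) if np.hypot(*(cen(q)-p))<60]
    for q in b:
        print(n,cen(q),p)
        f=lambda v:cen(proj(m,(c+[v[0],v[1],0])@LM.T+LC))-cen(q)
        print(" on ledge (x,y):",least_squares(f,[0,0]).x.round(1))
a=cv2.resize(ims[0][180:280,240:370],(390,300),interpolation=cv2.INTER_CUBIC); b=cv2.resize(ims[1][140:240,250:380],(390,300),interpolation=cv2.INTER_CUBIC)
cv2.imwrite("pics/pl.png",np.vstack([np.hstack([a,b]),cv2.resize(ims[2],(400,300))[:,:390].repeat(2,1)[:, :780]]))
cv2.imwrite("pics/pl.png",np.hstack([np.vstack([a,b]),cv2.resize(ims[2],(400,300))[:,:].repeat(1,1) if 0 else cv2.copyMakeBorder(cv2.resize(ims[2],(400,300)),0,300,0,0,0)]))
B=np.c_[652.8,-174.6,95.8][0]
go([653,-175.5,150],DOWN)
E
```

```text
t: 53.45
ee_pos: [619.4, -18.3, 200.4]
orientation: [2.173, 1.974, 0.26]
ft_force: [-0.4, 0.4, -0.5]
width: 61.5
grasp_force: 0.0
scene [306.99938386 217.73998768] [306.24970369 217.83491746]
 on ledge (x,y): [0. 0.]
side [304.88042865 189.51212634] [304.81479578 189.57188166]
 on ledge (x,y): [0. 0.]
wrist [282.59195402 220.62413793] [278.60109781 219.04180721]
 on ledge (x,y): [0. 0.]
at [619.6 -18.3 200.8] shift [-3.83  0.83  1.54] turn [ 2.51  0.12 -0.91]
```

View pics/pl.png

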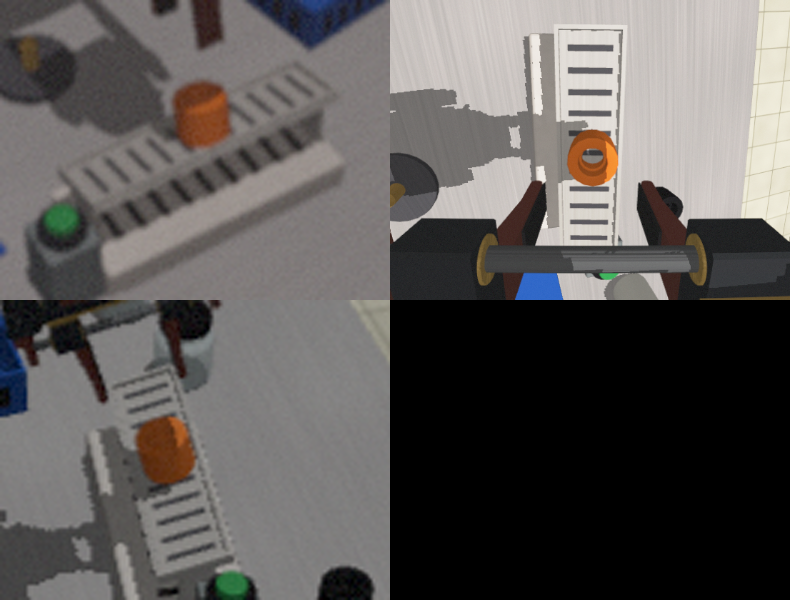

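The sleeve stands on the ledge at wrist-pane position (592,158), apparently between the rims. I check numerically, since the earlier solver step was too small, and check the other items too.

```bash
sed -i 's/return least_squares(f,list(g)+(\[\] if z is not None else \[20\]))/return least_squares(f,list(g)+([] if z is not None else [20]),diff_step=1e-3)/' h.py
python3 - <<'E'
from h import *
c=np.r_[[(24*np.cos(a),24*np.sin(a),z) for z in(0,40) for a in A]]
for n in("scene","side","wrist"):
    m,im=shot(n); p=proj(m,LC+LM@[0,0,20])[0]
    for q in blobs(im,*OR,60):
        if np.hypot(*(cen(q)-p))<60:
            f=lambda v:cen(proj(m,(c+[v[0],v[1],0])@LM.T+LC))-cen(q)
            g=lambda v:cen(proj(m,(c@R.from_euler("Y",15,degrees=True).as_matrix().T+[v[0],v[1],0])@LM.T+LC))-cen(q)
            x=least_squares(f,[5,5],diff_step=.1).x; P=proj(m,(c+[x[0],x[1],0])@LM.T+LC)
            print(n,"ledge xy",x.round(1),"size model",np.ptp(P,0).round(1),"seen",np.ptp(q,0))
            U=np.radians(np.arange(0,180,22.5)); U=np.c_[np.cos(U),np.sin(U)]
            print("  widths flat",np.ptp(P@U.T,0).round(1)); x=least_squares(g,[5,5],diff_step=.1).x
            P=proj(m,(c@R.from_euler("Y",15,degrees=True).as_matrix().T+[x[0],x[1],0])@LM.T+LC)
            print("  widths upright",np.ptp(P@U.T,0).round(1),"\n  seen", np.ptp(q@U.T,0).round(1))
E
```

```text
scene ledge xy [0.7 1. ] size model [20.2 23.3] seen [17. 20.]
  widths flat [20.2 23.2 24.  23.5 23.3 23.9 23.6 21.2]
  widths upright [18.8 21.5 23.4 24.  24.  24.  23.6 22. ] 
  seen [17.  19.9 20.5 19.5 20.  20.8 19.8 18.3]
side ledge xy [0.4 0.3] size model [20.7 23.2] seen [18. 21.]
  widths flat [20.7 22.7 23.2 23.1 23.2 23.  21.6 18.6]
  widths upright [18.3 20.9 22.8 23.2 23.1 23.2 23.  21.5] 
  seen [18.  20.5 21.2 21.2 21.  21.7 19.1 16.7]
wrist ledge xy [2.6 1. ] size model [73.1 81.7] seen [69. 77.]
  widths flat [73.1 74.1 78.4 80.9 81.7 80.8 78.3 74. ]
  widths upright [79.9 83.  84.1 83.5 81.1 76.3 72.6 74.3] 
  seen [69.  65.5 74.2 77.4 77.  77.2 74.2 71.4]
```

The sleeve is flat and centred, within about 3 mm of the ledge centreline in x. Now the button: I level the tool, close the fingers and move above it.

```bash
python3 -m jog '[[0,0,0,0.63,0.03,-0.23,0],[0,0,0,0.63,0.03,-0.23,0],[0,0,0,0.63,0.03,-0.23,0],[0,0,0,0.62,0.03,-0.22,0],[-0.79,0.17,0.2,0,0,0,0],[-0.79,0.17,0.2,0,0,0,0],[-0.79,0.17,0.2,0,0,0,0],[-0.79,0.17,0.3,0,0,0,0],[-0.78,0.18,0.35,0,0,0,0],[0,0,0,0,0,0,0],[0,0,0,0,0,0,0],[0,0,0,0,0,0,0],[0,0,0,0,0,0,0],[0,0,0,0,0,0,0],[0,0,0,0,0,0,0]]'
python3 - <<'E'
from h import *
go([654,-176,102],DOWN)
for n in("scene","side"):
    m,im=shot(n); print(n,[(fitcyl([m],[cen(b)],4).x.round(),fitcyl([m],[cen(b)],4).x.round()) for b in blobs(im,*OR,30)])
E
```

```text
t: 55.25
ee_pos: [654.5, -175.2, 152.1]
orientation: [2.219, 2.221, 0.001]
ft_force: [-0.7, 0.4, 0.2]
width: 0.1
grasp_force: 0.0
at [ 654.5 -175.2  152.1] shift [-0.02 -0.01  1.25] turn [0.02 0.   0.01]
scene [(array([580.,  33.]), array([580.,  33.])), (array([476., 286.]), array([476., 286.]))]
side [(array([480., 294.]), array([480., 294.]))]
```

Nothing orange is left on the mat: one sleeve is on the ledge and the other three are merged as one blob in the basket. I press the button in steps.

```bash
python3 -m jog '[[-0.02,0,0.6,0,0,0,0],[0,0,0.4,0,0,0,0],[0,0,0.2,0,0,0,0],[0,0,0.05,0,0,0,0],[0,0,0,0,0,0,0],[0,0,0,0,0,0,0],[0,0,0,0,0,0,0],[0,0,0,0,0,0,0]]';python3 -m jog '[[0,0,0.1,0,0,0,0],[0,0,0.1,0,0,0,0],[0,0,0,0,0,0,0],[0,0,0,0,0,0,0],[0,0,0,0,0,0,0]]'
```

```text
t: 56.15
ee_pos: [654.7, -176.8, 102.3]
orientation: [2.22, 2.22, 0.002]
ft_force: [-2.3, 0.5, 2.4]
width: 0.2
grasp_force: 1.3
t: 56.65
ee_pos: [655.2, -176.9, 97.9]
orientation: [2.219, 2.219, 0.003]
ft_force: [-11.1, 3.1, 30.7]
width: 0.4
grasp_force: 15.6
```

```bash
python3 -m jog '[[0,0,-0.08,0,0,0,0],[0,0,0,0,0,0,0],[0,0,0,0,0,0,0],[0,0,0,0,0,0,0]]'|grep -E "ee|ft"; python3 -m jog '[[0,0,-0.07,0,0,0,0],[0,0,0,0,0,0,0],[0,0,0,0,0,0,0],[0,0,0,0,0,0,0]]'|grep -E "ee|ft";python3 -m jog '[[0,0,-0.08,0,0,0,0],[0,0,0,0,0,0,0],[0,0,0,0,0,0,0],[0,0,0,0,0,0,0]]'|grep -E "ee|ft"
python3 -m jog '[[0,0,-0.9,0,0,0,0],[0,0,-0.9,0,0,0,0],[-0.8,0,-0.6,0,0,0,0],[-0.8,0,0,0,0,0,0],[0,0,0,0,0,0,0],[0,0,0,0,0,0,0],[0,0,0,0,0,0,0],[0,0,0,0,0,0,0]]'
python3 - <<'E'
from h import *
a=cv2.resize(shot("scene")[1][190:290,220:350],None,fx=3,fy=3,interpolation=cv2.INTER_CUBIC); w=shot("wrist","w6")[1]
b=cv2.resize(shot("side")[1][150:290,250:380],(390,420),interpolation=cv2.INTER_CUBIC)
cv2.imwrite("pics/bt.png",np.hstack([cv2.copyMakeBorder(a,0,120,0,0,0),b]))
ms=[cam("scene"),cam("side"),cam("wrist")]; cs=[cen(blobs(i,(45,80,50),(80,255,255),20)[0]) for i in (shot("scene")[1],shot("side")[1],w)]
print(tri(ms,cs).x,tri(ms[:2],cs[:2]).x,[onz(m,c,100).round(1) for m,c in zip(ms,cs)])
E
```

```text
ee_pos: [655.1, -176.9, 98.3]
ft_force: [-3.4, 0.7, 12.6]
ee_pos: [655.0, -176.9, 99.7]
ft_force: [1.0, -0.2, 4.2]
ee_pos: [654.4, -176.8, 102.7]
ft_force: [2.2, 0.2, 3.1]
t: 58.65
ee_pos: [653.8, -239.5, 198.0]
orientation: [-2.22, -2.222, 0.0]
ft_force: [-0.3, 0.5, 0.5]
width: 0.3
grasp_force: 0.0
[ 655.78523445 -177.06580702   98.66313711] [ 652.73406267 -174.96452013   95.88693541] [array([ 655.1, -176.1]), array([ 651.4, -178.9]), array([ 656.1, -177.1])]
```

View pics/bt.png

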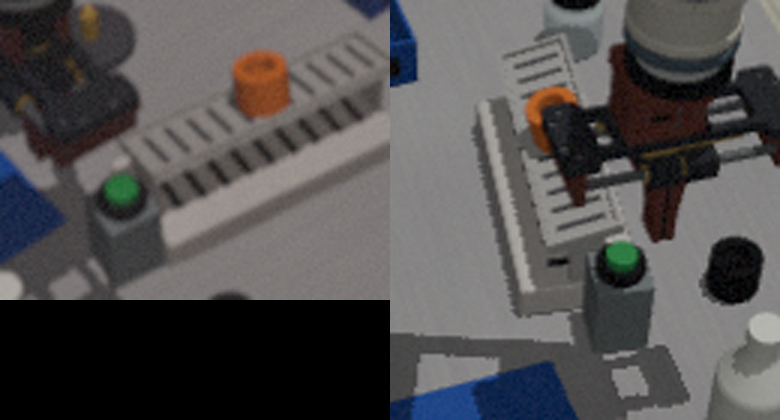

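The button gave a 3–4 N spring force over about 98–104 mm and a hard stop at 98 mm (30 N), so it was fully pressed. The picture shows the sleeve still standing on the ledge and the arm clear. One last basket check, then I hand in.

Run:
```python
from h import *
basket({"side":shot("side")[1],"scene":shot("scene","end")[1]},(481,293,.06))
m=cam("scene"); im=cv2.imread("pics/end.png"); print([(cen(b).round(),b.min(0),b.max(0)) for b in blobs(im,*OR,30)],proj(m,[[480,y,25] for y in(216,273,335)]).round())
print(ctrl.close_job())
```

```text
basket [481. 293.] yaw deg 3.3 rms 1.98
[(array([307., 217.]), array([298., 208.]), array([315., 227.])), (array([349., 162.]), array([328., 149.]), array([368., 176.]))] [[333. 172.]
 [347. 165.]
 [361. 157.]]
the job is handed in; nothing more can be done
None
```

All four sleeves that were present are sorted: one sound sleeve stands flat on the dryer ledge and the three choked ones are in the blue basket; I then pressed the green button to its stop and handed in the job at about 59 s.

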